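Recharge the vacuum pump's battery bay and hook its cover shut

ROBOT

A 6-joint arm with a two-finger parallel gripper is mounted at the origin on the work surface. World frame = base frame: x ahead of the robot, y to its left, z up, the work surface at z = 0. Lengths are in m, angles in rad, forces in N, time in s.
With the tool pointing down it reaches from about 0.325 to 1 m from the base axis. Payload 5.1 kg.
Tool frame: the origin (TCP) lies on the mounting face of the last link; the fingertips stand 173 mm ahead of it and the grasp point (between the pads) lies 155 mm ahead of it; z points along the fingers, y is the direction in which the jaws open and shut (so a half turn about z gives the same grasp; the last joint's range is limited). The gripper opens to 85 mm and grips with 20 to 120 N. Pads are 22 mm wide; open, the fingers measure 114 mm over their backs; the gripper's body (76 mm by 85 mm) begins 54 mm behind the grasp point. The pads swing forward as they close: fully open they stand 13 mm farther back than shut.
Start: joints at [1.245, 0.124, 1.65, -0, 1.367, -0.083], TCP at [0.156, 0.631, 0.405] pointing down, gripper open.
Joint ranges: [-2.61, 2.61], [-1.02, 2.33], [0.03, 2.71], [-1.35, 4.49], [0.32, 2.68], [-2.91, 2.91]. Speed limits (rad/s): [2.57, 2.57, 3.14, 3.14, 3.14, 3.14].

INTERFACE

Orientations are given as a unit quaternion [w, x, y, z].
In Python, from rig import * gives the robot as it stands.
- The arm moves only by the tool arm_command, never from a script. Its argument "commands" is a list of rows, each a list of 3 entries, a list of its own where there are three numbers: the closure, from 0 (fully open) to 1 (shut), then the shift along the tool's x, y, z in mm, then the turn about the tool's z in degrees. A call has exactly 8 rows; each row is the pose to reach, as a shift and turn from the pose commanded when the call began, along the tool's axes at that moment; what a row does not reach only later rows make up. A row lasts 1/12 s, in which the tool goes at most 41.7 mm and 7.16 degrees, less where a joint would pass 70% of its speed; a pose out of reach is approached as far as the arm can. A call with a gripper value outside its range is refused whole. The fingers move at their own pace and stop on an object; the grip force is fixed at half the most. Time passes only in rows, so rows that repeat a pose let the fingers close, or fill a call up. It gives the time, the measured TCP pose, the force and the opening at its end, in the units of the state.
- get_obs(): the state, without advancing time (a new reading comes with each control period).
- grab_frame(name): name is "scene" or "top" or "wrist"; returns the picture (480x640x3 uint8, red, green, blue); there is no depth.
- calibration(name): a dict with "K" (3x3 intrinsics, pixels), "dist_coeffs" ([k1, k2, p1, p2, k3] as OpenCV has them; the pictures are not rectified), "R" (3x3) and "t" (3): a world point X has camera coordinates R X + t. Camera axes: x right, y down, z forward; pixel columns grow to the right and rows downward; lengths in m; the calibration is good to about 2 mm. A picture is of the moment at which its call begins: read the wrist's pose just before it. calibration takes no time and is no camera call; for the wrist camera it gives the pose at the moment of the call.
- job_done(): hands the job in, once; it reports no verdict.
The state is a dict: "t": time; "joints": joint angles; "qvel": joint speeds; "joint_torque": joint torques, N m; "tcp_pos": TCP position; "eef_rot": TCP orientation; "ft_force": force on the tool from outside, world axes, zero at the start; "moment": the same for the moment, N m; "width": finger opening in m.
Only numpy, scipy, OpenCV 4.12 (cv2) and the standard library are available. Lean on these libraries where they do the work, as an engineer would, in place of code of your own. Each camera call takes 0.05 s, during which the arm holds its last target. There are 200 camera calls.

TASK

Pull the cabinet's drawer all the way out to its stop and lay every battery block from it flat, not stacked, on the floor of the vacuum pump's open battery bay. Then fit the bay's cover: hook its lip under the ledge at the low end of the bay while the top edge is still raised, swing the top edge down until it is fully shut, and leave the drawer pushed fully home, without disturbing the other things on the bench.

Things in the scene. Friction and masses are not known exactly. Their poses are not given: they have to be found in the camera images.
- pump_case: Grey wedge-shaped case of a vacuum pump, fixed, 196 mm wide (y), with an open battery bay on top; the pump's cylinder (top 91 mm high) stands behind, from x = +97 mm. Origin under its centre; x from its low front to its high back, z up. It stands left or right of the robot, the cabinet on the other side. The bay's mouth slopes up at 15 degrees, 51 mm high at the front wall, 92 mm at the back.
- rim: The bay's sloping mouth: origin 75 mm above the case's, x up the slope (15 degrees above level), y across, z square out of the mouth. A shut cover's frame coincides with it within 4 mm in x and y: it rests on rails at z = 0, between a back stop (x = +74 mm, 6 mm high) and side cheeks (y = +-94 mm, 5 mm high), so it cannot be laid in flat; the lip must go in first, top raised.
- ledge (a point): Middle of the lower edge of the ledge: a 5 mm plate across the low end of the mouth, at x = -78, z = +6 mm of the rim. The slot under it is open from above at x > -78, reaches in to x = -92 and down to z = -7 mm (front wall's top, x -98 to -66). The lip enters with the cover raised 18 degrees from shut, lip end near z = -4 mm, pushed along the cover's -x to x = -90; then swing the top down.
- bay_floor (a point): Centre of the bay's level floor, 26 mm above the bench. The floor is free from 60 mm before to 60 mm behind this point and 80 mm to either side (case's x, y): room for four battery blocks side by side, 38 mm apart, lengths along the case's x. Once there they clear the cover.
- cover: Loose bay cover, grey plate 140 (x) x 180 (y) x 6 mm, about 0.2 kg, flat on the bench. Origin at the centre of its underside, z out of its upper face. Its lip, a tongue 3 mm thick, flush with the underside, 150 mm wide, sticks out 18 mm past the -x edge. Handle: an upright rib over the origin, 14 mm thick (x), 70 mm long (y), 6 to 34 mm above the underside. No latch: its weight keeps it shut.
- cover_lip (a point): Middle of the free end of the cover's lip, 88 mm from the cover's origin along its -x, 1.5 mm above the underside.
- cover_top (a point): Middle of the cover's top edge, at its underside, 70 mm from the cover's origin along its +x.
- cabinet: Tan steel one-drawer bench cabinet, fixed, 250 deep x 200 wide x 95 mm high. Origin on the bench under the middle of its front face; x points from the front to the back, z up. A jar (up to 177 mm high) and a small carton (125 mm) stay on the back half of its top.
- drawer (a joint): Travel of the drawer in m along the cabinet's -x: 0 shut, 0.15 at its stop. Stays where left; slides at 2 to 3 N. Front panel 12 mm thick, 190 mm wide, from 10 to 90 mm above the bench, its back face at cabinet x = 0 when shut. Behind it the battery compartment is 140 mm long and 172 mm wide, its floor 16 mm and its other walls' tops 36 mm above the bench.
- drawer_handle (a point): Middle of the drawer's handle bar, 62 mm above the bench, 50 mm in front of the cabinet's front face when shut. The bar is 10 x 10 mm, 100 mm long across the drawer, held at its ends, with 33 mm free between it and the front panel; it can be pinched from above.
- battery1: Rechargeable battery block: black body with paper bands, 50 (x) x 30 (y) x 20 mm, and on its top a grip rib 10 mm thick (x), 24 mm long (y), 16 mm high, over its middle; 110 g. Origin at the body's centre (10 mm above its underside), z towards the rib. At the start in the drawer, rib up, x about along the drawer's travel, some 42 mm from its neighbours. Two to four of the four are present.
- battery2: Rechargeable battery block: black body with paper bands, 50 (x) x 30 (y) x 20 mm, and on its top a grip rib 10 mm thick (x), 24 mm long (y), 16 mm high, over its middle; 110 g. Origin at the body's centre (10 mm above its underside), z towards the rib. At the start in the drawer, rib up, x about along the drawer's travel, some 42 mm from its neighbours. Two to four of the four are present.
- battery3: Rechargeable battery block: black body with paper bands, 50 (x) x 30 (y) x 20 mm, and on its top a grip rib 10 mm thick (x), 24 mm long (y), 16 mm high, over its middle; 110 g. Origin at the body's centre (10 mm above its underside), z towards the rib. At the start in the drawer, rib up, x about along the drawer's travel, some 42 mm from its neighbours. Two to four of the four are present.
- battery4: Rechargeable battery block: black body with paper bands, 50 (x) x 30 (y) x 20 mm, and on its top a grip rib 10 mm thick (x), 24 mm long (y), 16 mm high, over its middle; 110 g. Origin at the body's centre (10 mm above its underside), z towards the rib. At the start in the drawer, rib up, x about along the drawer's travel, some 42 mm from its neighbours. Two to four of the four are present.
- tape_a: Roll of blue tape, 90 mm across, 36 mm high, a bystander lying beyond the cover; origin under its centre.
- tape_b: Roll of blue tape, 104 mm across, 25 mm high, a bystander at the left; origin under its centre.
- sanding_block: Sanding block 120 x 60 x 34 mm, a bystander beyond the cover; origin under its centre.
- screwdriver: Screwdriver, a bystander at the right.
Mind the look-alikes: they are no part of the job. Of the things that look like the cover, the larger one is meant.

How it is judged:
By the outcome, as a careful person would: the job done as asked, in the order asked, and still so for the second after the job is handed in, with the robot touching nothing.
Of battery1, battery2, battery3, battery4 only 2 to 4 are there at a start; the rules pass over those that are not, and their reading is None.
At some moment in a run one of battery1, battery2, battery3, battery4, cover may be knocked a few centimetres aside while the robot is not near it.
Once in a run the grip may slacken for a moment while it holds something.
It also fails if it takes over 210 s, if anything falls off the work surface, if the arm or the gripper's body presses on something with over 40 N, if the wrist force passes 120 N, or if a joint passes its speed limit or range.

## Working session

There is one attempt and no reset: what is moved stays moved. The work goes in short steps, Python scripts to look and compute and a tool call to move; the robot and the scene stay as the last step left them, time stands still between calls to the robot, and variables do not carry over. Pictures are saved under pics/ and viewed, about 12 in all and at most 16, crops included, and the job is handed in when it is done.

Besides the shell and the picture viewer there is one more tool, called as name(argument=value, ...), one argument or row to a line, values as JSON. arm_command: Moves the arm, as the interface text tells. Its arguments: {"type":"object","properties":{"commands":{"type":"array"}},"required":["commands"]}

```bash
mkdir -p pics; ls; cat > h.py <<'E'
from rig import *
import numpy as np, cv2
from scipy.spatial.transform import Rotation as R
def snap(cam,name,crop=None,scale=1):
    c=calibration(cam); im=grab_frame(cam)
    np.savez('pics/'+name+'.npz',**{k:np.array(c[k]) for k in c}); cv2.imwrite('pics/'+name+'_full.png',im[:,:,::-1])
    out=im[:,:,::-1]
    if crop: out=out[crop[1]:crop[3],crop[0]:crop[2]]
    if scale!=1: out=cv2.resize(out,None,fx=scale,fy=scale,interpolation=cv2.INTER_CUBIC)
    cv2.imwrite('pics/'+name+'.png',out)
def ray(name,uv):
    c=np.load('pics/'+name+'.npz'); p=cv2.undistortPoints(np.array(uv,float).reshape(-1,1,2),c['K'],c['dist_coeffs']).reshape(-1,2)
    d=np.c_[p,np.ones(len(p))]@c['R']; o=-c['R'].T@c['t']; return o,d
def at(name,uv,z):
    o,d=ray(name,uv); return o+d*((z-o[2])/d[:,2])[:,None]
def proj(name,X):
    c=np.load('pics/'+name+'.npz'); return cv2.projectPoints(np.array(X,float).reshape(-1,1,3),cv2.Rodrigues(c['R'])[0],c['t'],c['K'],c['dist_coeffs'])[0].reshape(-1,2)
def tool():
    o=get_obs(); q=o['eef_rot']; return np.array(o['tcp_pos']),R.from_quat([q[1],q[2],q[3],q[0]]).as_matrix(),o
E
python3 - <<'E'
from h import *
p,M,o=tool(); print(o); print(M.round(3))
for c in('top','scene'): snap(c,c+'0',scale=1.25)
for c in('top','scene','wrist'): k=calibration(c); print(c,-np.array(k['R']).T@k['t'],np.array(k['R']).round(2).tolist(),k['K'][0])
E
```

```text
pics
{'t': 0.0, 'joints': array([ 1.24537897e+00,  1.24514459e-01,  1.65169074e+00, -3.69861016e-06,
        1.36749421e+00, -8.26079382e-02]), 'qvel': array([ 2.70102868e-03,  8.27158254e-04,  1.66806641e-05,  9.53481716e-05,
       -1.01915003e-04,  1.87287022e-03]), 'joint_torque': array([-9.36286142e-05, -4.23615396e+01, -3.65452087e+01, -5.45768060e-06,
        6.83492646e-03,  7.13591447e-06]), 'tcp_pos': array([0.15623241, 0.6306846 , 0.40343668]), 'eef_rot': array([-2.11641802e-04,  1.21106255e-01,  9.92638991e-01, -1.03190079e-03]), 'ft_force': array([ 0.59437134, -0.28523634,  0.05669364]), 'moment': array([-0.01846047,  0.02330874,  0.00404079]), 'width': 0.08532659624836583}
[[-0.971  0.24  -0.001]
 [ 0.24   0.971 -0.002]
 [ 0.    -0.002 -1.   ]]
top [0.20849207 0.02530417 1.49324742] [[-0.07, -1.0, 0.0], [-0.98, 0.07, -0.2], [0.2, -0.02, -0.98]] [593.62176773   0.         324.96218312]
scene [ 1.59374879 -0.2384039   0.96475373] [[0.2, 0.98, 0.02], [0.62, -0.12, -0.78], [-0.76, 0.17, -0.63]] [541.76599628   0.         319.78602691]
wrist [0.08495744 0.64817328 0.37229793] [[0.24, 0.97, -0.0], [0.93, -0.23, 0.29], [0.28, -0.07, -0.96]] [420.74354547   0.         316.21315353]
```

View pics/top0.png

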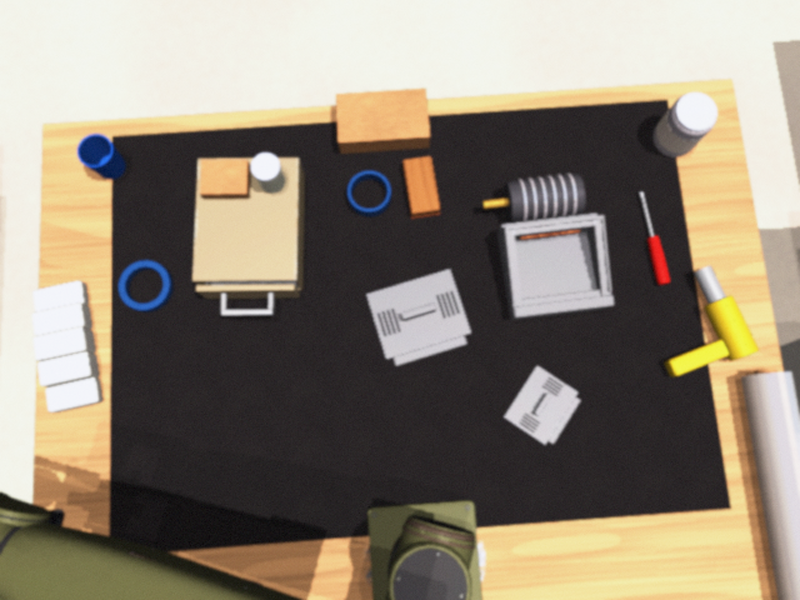

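View pics/scene0.png

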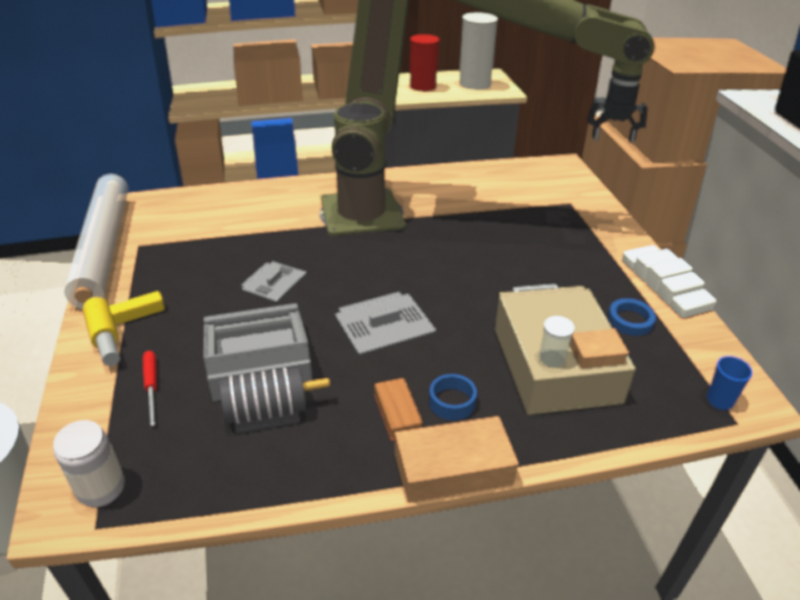

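The top view (1.25×) shows the cabinet at (247,220) with its handle at (247,303). There are two candidates for the cover: a large plate at (418,315) and a small one at (542,405). By the description the large one is the cover. The pump bay is at (556,262), the tapes at (369,192) and (144,285), the sanding block at (421,186) and the white look-alike blocks at (68,345).

```bash
python3 - <<'E'
from h import *
f=lambda l,z:(at('top0',np.array(l)/1.25,z)).round(3)[:,:2].tolist()
print('cab top FL FR BL BR',f([(193,281),(299,284),(198,158),(300,158)],.095))
print('handle',f([(220,312),(273,312),(247,312)],.062))
print('cover',f([(367,293),(452,270),(471,328),(387,358)],.006),'lip',f([(395,363),(467,345)],.003),'rib top',f([(402,318),(437,311)],.034))
print('pump',f([(502,222),(606,215)],.095),f([(513,317),(613,304)],.055))
im=cv2.imread('pics/top0_full.png')
a=cv2.resize(im[200:300,270:500],None,fx=3.4,fy=3.4,interpolation=cv2.INTER_CUBIC)
b=cv2.resize(im[160:260,270:500],None,fx=3.4,fy=3.4,interpolation=cv2.INTER_CUBIC)
cv2.imwrite('pics/c1.png',cv2.resize(im[160:300,280:500],None,fx=3.6,fy=3.6,interpolation=cv2.INTER_CUBIC))
E
```

```text
cab top FL FR BL BR [[0.554, 0.406], [0.533, 0.203], [0.805, 0.392], [0.791, 0.189]]
handle [[0.496, 0.363], [0.488, 0.26], [0.492, 0.311]]
cover [[0.525, 0.076], [0.561, -0.102], [0.437, -0.13], [0.389, 0.044]] lip [[0.378, 0.029], [0.404, -0.119]] rib top [[0.463, 0.009], [0.472, -0.062]]
pump [[0.629, -0.2], [0.629, -0.406]] [[0.446, -0.209], [0.458, -0.409]]
```

View pics/c1.png

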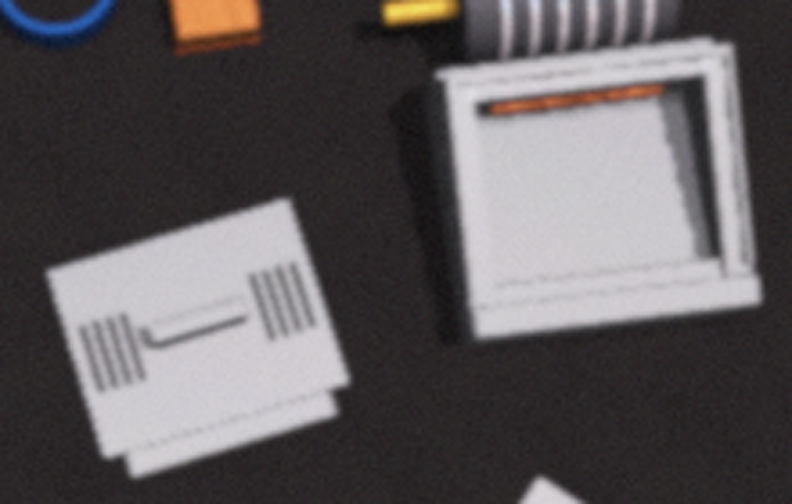

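The crop confirms the larger plate as the cover, with its lip towards the robot and the rib at (195,325). The bay is at (600,190). I'm setting off for the drawer handle.

arm_command(
  commands=[
    [0.55,[-33,-19,8],7],
    [0.55,[-66,-38,16],14],
    [0.55,[-99,-57,24],21],
    [0.55,[-132,-76,32],28],
    [0.55,[-165,-95,40],35],
    [0.55,[-198,-114,48],42],
    [0.55,[-231,-133,56],49],
    [0.55,[-264,-152,64],56],
  ],
)

```text
t: 0.77
tcp_pos: [0.3768, 0.4183, 0.34]
eef_rot: [-0.0, 0.575, 0.818, -0.0]
ft_force: [0.9, 0.7, 0.3]
width: 0.0382
```

```bash
cat >> h.py <<'E'
def go(x,y,z,yaw):
    """shift (mm, tool axes) and turn to bring TCP to xyz (m) with tool y at yaw deg (mod 180)"""
    p,M,o=tool(); d=M.T@(np.array([x,y,z])-p)*1000
    cur=np.degrees(np.arctan2(M[1,1],M[0,1])); t=(cur-yaw+90)%180-90
    print('t',round(o['t'],2),'tcp',p.round(4),'yaw',round(cur,1),'F',o['ft_force'].round(1),'w',round(o['width'],4),'j',o['joints'].round(2)); print('SHIFT',d.round(1),'TURN',round(t,1))
E
python3 -c "
from h import *
go(.492,.311,.31,-4.5)"
```

```text
t 0.77 tcp [0.3768 0.4183 0.34  ] yaw 19.8 F [0.9 0.7 0.3] w 0.0382 j [ 0.74 -0.02  1.91  0.    1.25  0.4 ]
SHIFT [-139.9   72.1   30. ] TURN 24.3
```

arm_command(
  commands=[
    [0.6,[-23,12,5],4],
    [0.6,[-46,24,10],8],
    [0.6,[-69,36,15],12],
    [0.6,[-92,48,20],16],
    [0.6,[-115,60,25],20],
    [0.6,[-140,72,30],24],
    [0.6,[-140,72,30],24],
    [0.6,[-140,72,30],24],
  ],
)

```text
t: 1.43
tcp_pos: [0.4922, 0.3122, 0.3098]
eef_rot: [-0.0, 0.731, 0.682, -0.001]
ft_force: [0.3, -0.2, 0.5]
width: 0.034
```

```bash
python3 -c "
from h import *
go(.492,.311,.31,-4.5); snap('wrist','w1')
print(proj('w1',[[.492,.311,.062]]))"
```

```text
t 1.43 tcp [0.4922 0.3122 0.3098] yaw -4.0 F [ 0.3 -0.2  0.5] w 0.034 j [0.47 0.06 1.89 0.   1.2  0.54]
SHIFT [-1.2 -0.1 -0.2] TURN 0.5
[[316.707061   253.27226671]]
```

View pics/w1.png

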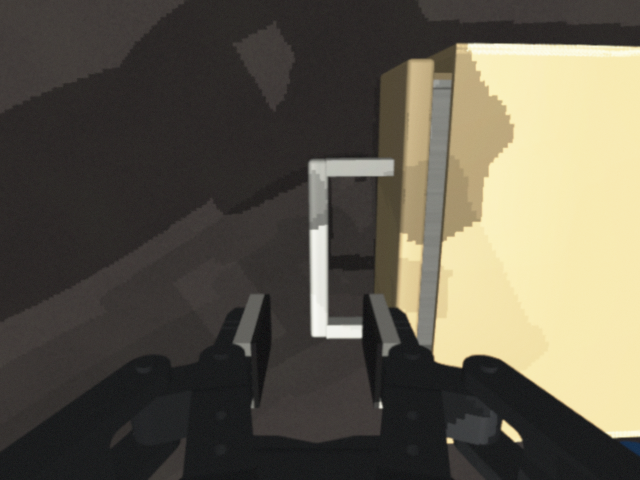

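```bash
python3 -c "
from h import *
a=at('w1',[(318.5,165),(320,332),(318.8,249)],.067); print(a.round(4))
b=at('w1',[(457,45),(451,200)],.095); print('cab front',b.round(4))
v=a[0]-a[1]; print(np.degrees(np.arctan2(v[0],-v[1])))
go(a[2][0],a[2][1],.062+.155,-4.0)"
```

```text
[[0.4963 0.3591 0.067 ]
 [0.4907 0.2657 0.067 ]
 [0.4934 0.315  0.067 ]]
cab front [[0.5559 0.4074 0.095 ]
 [0.5543 0.3432 0.095 ]]
176.59933031844943
t 1.48 tcp [0.4917 0.3129 0.3101] yaw -3.9 F [-0.5  1.   0.4] w 0.0341 j [0.47 0.05 1.89 0.   1.2  0.54]
SHIFT [ 2.3  1.7 93.1] TURN 0.1
```

arm_command(
  commands=[
    [0.6,[2,2,20],0],
    [0.6,[2,2,45],0],
    [0.6,[2,2,70],0],
    [0.6,[2,2,88],0],
    [0.6,[2,2,91],0],
    [1,[2,2,91],0],
    [1,[2,2,91],0],
    [1,[2,2,91],0],
  ],
)

```text
t: 2.15
tcp_pos: [0.4934, 0.3159, 0.2203]
eef_rot: [-0.0, 0.73, 0.683, 0.001]
ft_force: [-0.3, 0.7, 2.6]
width: 0.0087
```

arm_command(
  commands=[
    [1,[0,0,0],0],
    [1,[0,-12,0],0],
    [1,[0,-32,0],0],
    [1,[0,-54,0],0],
    [1,[0,-76,0],0],
    [1,[0,-98,0],0],
    [1,[0,-116,0],0],
    [1,[0,-128,0],0],
  ],
)

```text
t: 2.82
tcp_pos: [0.365, 0.3238, 0.2203]
eef_rot: [0.001, 0.73, 0.683, 0.001]
ft_force: [3.2, -2.0, 2.2]
width: 0.0085
```

arm_command(
  commands=[
    [1,[0,-6,0],0],
    [1,[0,-9,0],0],
    [1,[0,-11,0],0],
    [1,[0,-13,0],0],
    [1,[0,-15,0],0],
    [1,[0,-16,0],0],
    [1,[0,-17,0],0],
    [1,[0,-17,0],0],
  ],
)

```text
t: 3.48
tcp_pos: [0.3501, 0.3248, 0.2203]
eef_rot: [0.001, 0.731, 0.682, 0.0]
ft_force: [2.5, -4.7, 6.1]
width: 0.0083
```

arm_command(
  commands=[
    [1,[0,-1,0],0],
    [1,[0,-2,0],0],
    [1,[0,-3,0],0],
    [1,[0,-4,0],0],
    [1,[0,-5,0],0],
    [1,[0,-6,0],0],
    [1,[0,-6,0],0],
    [1,[0,-6,0],0],
  ],
)

```text
t: 4.15
tcp_pos: [0.3476, 0.3247, 0.2203]
eef_rot: [0.005, 0.73, 0.683, 0.006]
ft_force: [26.8, -6.1, -12.2]
width: 0.0084
```

arm_command(
  commands=[
    [0.6,[0,4,0],0],
    [0.6,[0,4,0],0],
    [0.6,[0,4,-2],0],
    [0.6,[0,4,-30],0],
    [0.6,[0,4,-65],0],
    [0.3,[-15,25,-100],0],
    [0,[-35,60,-120],0],
    [0,[-50,95,-130],0],
  ],
)

```text
t: 4.82
tcp_pos: [0.4325, 0.2703, 0.3527]
eef_rot: [0.0, 0.73, 0.684, 0.002]
ft_force: [-0.1, 1.5, -0.0]
width: 0.0693
```

arm_command(
  commands=[
    [0,[-5,15,-20],0],
    [0,[-10,25,-30],0],
    [0,[-10,25,-40],0],
    [0,[-10,25,-40],0],
    [0,[-10,25,-40],0],
    [0,[-10,25,-40],0],
    [0,[-10,25,-40],0],
    [0,[-10,25,-40],0],
  ],
)

```text
t: 5.48
tcp_pos: [0.4558, 0.2588, 0.3878]
eef_rot: [-0.0, 0.73, 0.683, -0.001]
ft_force: [-0.3, -1.0, -1.0]
width: 0.0856
```

```bash
python3 -c "
from h import *
snap('wrist','w2',scale=1.25); go(.46,.318,.36,-3.9)"
```

```text
t 5.53 tcp [0.456  0.2587 0.388 ] yaw -3.9 F [ 0.5 -0.4 -0.5] w 0.0855 j [ 0.41 -0.15  1.95  0.    1.34  0.48]
SHIFT [59.4  0.  28. ] TURN 0.0
```

View pics/w2.png

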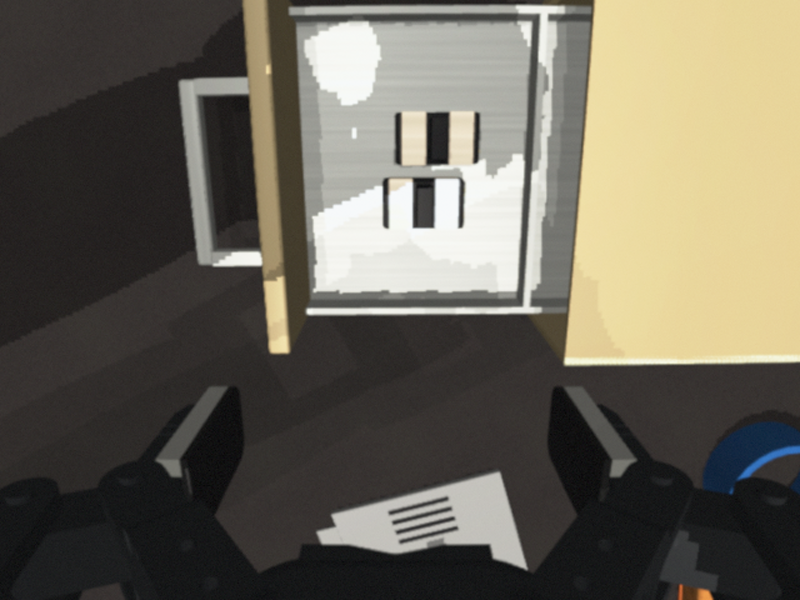

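The two batteries are at (437,138) and (424,203), ribs up. The rest of the compartment is visible and empty, so there are only two.

```bash
python3 -c "
from h import *
for n,c in(('A',[(397,112),(479,112),(478,165),(398,165)]),('B',[(385,178),(463,179),(463,229),(386,229)])):
    q=at('w2',np.array(c)/1.25,.036); m=q.mean(0); v=q[1]-q[0]+q[2]-q[3]; yaw=np.degrees(np.arctan2(v[1],v[0])); print(n,m.round(4),yaw.round(1),np.linalg.norm(q[1]-q[0]).round(4),np.linalg.norm(q[3]-q[0]).round(4)); go(m[0],m[1],.211,yaw)
"
```

```text
A [0.4851 0.3301 0.036 ] -3.7 0.0475 0.03
t 5.53 tcp [0.456  0.2587 0.388 ] yaw -3.9 F [ 0.5 -0.4 -0.5] w 0.0855 j [ 0.41 -0.15  1.95  0.    1.34  0.48]
SHIFT [ 73.3  24.5 176.9] TURN -0.2
B [0.4751 0.2926 0.036 ] -4.1 0.0466 0.0307
t 5.53 tcp [0.456  0.2587 0.388 ] yaw -3.9 F [ 0.5 -0.4 -0.5] w 0.0855 j [ 0.41 -0.15  1.95  0.    1.34  0.48]
SHIFT [ 35.2  17.  177. ] TURN 0.3
```

arm_command(
  commands=[
    [0.5,[20,8,25],0],
    [0.5,[45,16,55],0],
    [0.5,[65,22,85],0],
    [0.5,[73,24,115],0],
    [0.5,[73,24,145],0],
    [0.5,[73,24,168],0],
    [0.5,[73,24,175],0],
    [0.5,[73,24,176],0],
  ],
)

```text
t: 6.2
tcp_pos: [0.4844, 0.3292, 0.2102]
eef_rot: [-0.001, 0.731, 0.683, -0.003]
ft_force: [0.4, -0.1, -0.4]
width: 0.0428
```

arm_command(
  commands=[
    [1,[0,0,0],0],
    [1,[0,0,0],0],
    [1,[0,0,0],0],
    [1,[0,0,0],0],
    [1,[0,0,0],0],
    [1,[0,0,-3],0],
    [1,[0,0,-10],0],
    [1,[0,0,-30],0],
  ],
)

```text
t: 6.87
tcp_pos: [0.4841, 0.3287, 0.2402]
eef_rot: [-0.001, 0.731, 0.683, -0.003]
ft_force: [-1.3, 0.3, -1.2]
width: 0.0084
```

arm_command(
  commands=[
    [1,[0,0,-35],0],
    [1,[-15,2,-65],0],
    [1,[-45,5,-90],0],
    [1,[-83,10,-105],0],
    [1,[-123,16,-110],0],
    [1,[-163,22,-110],0],
    [1,[-203,28,-110],0],
    [1,[-243,34,-110],0],
  ],
)

```text
t: 7.53
tcp_pos: [0.5023, 0.0831, 0.3536]
eef_rot: [0.0, 0.731, 0.683, 0.0]
ft_force: [0.0, 0.1, -2.4]
width: 0.0075
```

arm_command(
  commands=[
    [1,[-40,6,0],0],
    [1,[-80,12,0],0],
    [1,[-120,18,0],0],
    [1,[-160,24,0],0],
    [1,[-200,30,0],0],
    [1,[-240,36,0],0],
    [1,[-280,42,-20],0],
    [1,[-320,48,-40],0],
  ],
)

```text
t: 8.2
tcp_pos: [0.5275, -0.2333, 0.3887]
eef_rot: [-0.002, 0.731, 0.682, -0.001]
ft_force: [1.3, 0.5, -0.5]
width: 0.0078
```

arm_command(
  commands=[
    [1,[-40,6,0],0],
    [1,[-75,12,0],0],
    [1,[-100,16,0],0],
    [1,[-115,20,0],0],
    [1,[-120,22,0],0],
    [1,[-120,22,0],0],
    [1,[-120,22,0],0],
    [1,[-120,22,0],0],
  ],
)

```text
t: 8.87
tcp_pos: [0.5425, -0.3512, 0.3899]
eef_rot: [-0.0, 0.73, 0.683, 0.0]
ft_force: [1.0, -0.1, -0.5]
width: 0.0079
```

```bash
python3 -c "
from h import *
snap('wrist','w3',scale=1.25); go(.545,-.3,.36,0)"
```

```text
t 8.92 tcp [ 0.5425 -0.3512  0.3899] yaw -3.8 F [ 0.3  0.1 -0.5] w 0.0079 j [-0.66  0.13  1.67  0.    1.34 -0.59]
SHIFT [51.2 -0.9 30. ] TURN -3.8
```

View pics/w3.png

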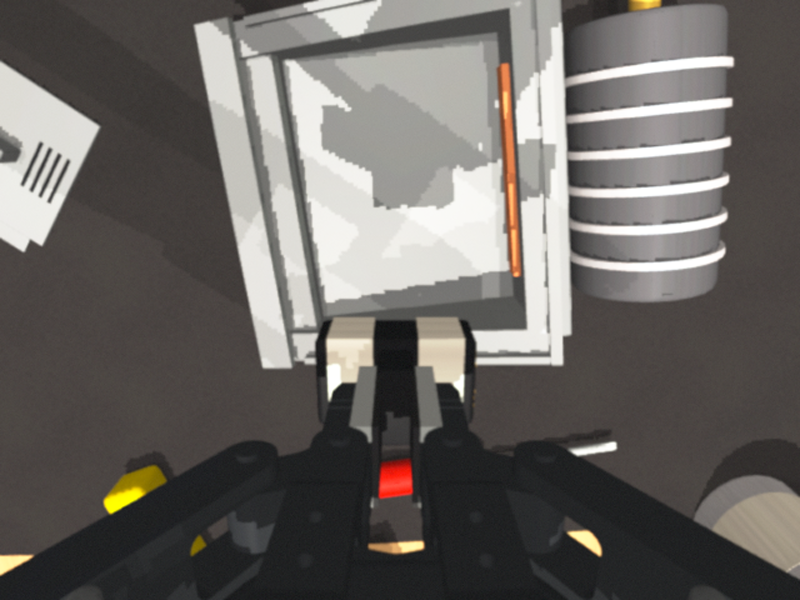

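```bash
cat > pump.py <<'E'
from h import *
from scipy.optimize import least_squares
s,c=np.sin(np.radians(15)),np.cos(np.radians(15))
def rim(x,y,z): return np.array([x*c-z*s,y,75+x*s+z*c])/1000
def world(p,P):
    a=np.radians(p[2]); return np.array([p[0]+np.cos(a)*P[0]-np.sin(a)*P[1],p[1]+np.sin(a)*P[0]+np.cos(a)*P[1],P[2]])
E
python3 - <<'E'
from pump import *
obs={(196,24):rim(-98,98,11),(264,367):rim(-98,-98,11),(231,18):rim(-78,98,11),(292,367):rim(-78,-98,11)}
px=np.array(list(obs))/1.25
f=lambda p:(proj('w3',[world(p,P) for P in obs.values()])-px).ravel()
r=least_squares(f,[.545,-.306,3]); p=r.x; print(p,(r.fun*1.25).round(1))
pr=lambda P:(proj('w3',[world(p,P)])[0]*1.25).round(0)
for n,P in [('floor c',np.array([0,0,.026])),('fl -60,80',np.array([-.06,.08,.026])),('fl -60,-80',np.array([-.06,-.08,.026])),('fl 60,80',np.array([.06,.08,.026])),('fl 60-80',np.array([.06,-.08,.026])),('stop',rim(74,80,6)),('stop',rim(74,-80,6)),('cheek',rim(0,94,5)),('cheek',rim(0,-94,5)),('cyl',np.array([.097,-.05,.05]))]: print(n,pr(P))
E
```

```text
[ 0.54963484 -0.30562038  2.61309456] [ 0.9  0.1 -0.5  0.7 -1.  -1.3  0.6  1.1]
floor c [402. 185.]
fl -60,80 [286.  60.]
fl -60,-80 [326. 316.]
fl 60,80 [490.  35.]
fl 60-80 [505. 297.]
stop [540.   2.]
stop [552. 335.]
cheek [379.  -2.]
cheek [419. 359.]
cyl [572. 254.]
```

```bash
python3 -c "
from h import *
go(.5509,-.3336,.221,2.6)"
```

```text
t 8.92 tcp [ 0.5425 -0.3512  0.3899] yaw -3.8 F [ 0.3  0.1 -0.5] w 0.0079 j [-0.66  0.13  1.67  0.    1.34 -0.59]
SHIFT [ 18.    7.3 169. ] TURN -6.4
```

arm_command(
  commands=[
    [1,[9,4,20],-3],
    [1,[18,7,50],-6.4],
    [1,[18,7,85],-6.4],
    [1,[18,7,115],-6.4],
    [1,[18,7,140],-6.4],
    [1,[18,7,156],-6.4],
    [1,[18,7,164],-6.4],
    [1,[18,7,168],-6.4],
  ],
)

```text
t: 9.58
tcp_pos: [0.5502, -0.3337, 0.2256]
eef_rot: [-0.005, 0.691, 0.723, -0.001]
ft_force: [-22.0, 14.7, 41.8]
width: 0.0077
```

arm_command(
  commands=[
    [1,[0,0,0.5],0],
    [1,[0,0,0.5],0],
    [0.5,[0,0,0.5],0],
    [0.5,[0,0,0.5],0],
    [0.5,[0,0,0.5],0],
    [0.5,[0,0,-10],0],
    [0.5,[0,0,-40],0],
    [0.5,[0,0,-80],0],
  ],
)

```text
t: 10.25
tcp_pos: [0.5493, -0.3342, 0.2987]
eef_rot: [-0.004, 0.692, 0.722, -0.001]
ft_force: [0.9, -0.3, 0.2]
width: 0.043
```

```bash
python3 -c "
from h import *
go(.4751,.2926,.30,-4)"
```

```text
t 10.25 tcp [ 0.5493 -0.3342  0.2987] yaw 2.5 F [ 0.9 -0.3  0.2] w 0.043 j [-0.63  0.2   1.75  0.    1.2  -0.67]
SHIFT [629.4 -46.8   2.5] TURN 6.5
```

arm_command(
  commands=[
    [0.5,[25,-2,-20],0.4],
    [0.5,[62,-5,-30],0.8],
    [0.5,[102,-8,-40],1.2],
    [0.5,[142,-11,-40],1.6],
    [0.5,[182,-14,-40],2.0],
    [0.5,[222,-17,-40],2.4],
    [0.5,[262,-20,-40],2.8],
    [0.5,[302,-23,-40],3.2],
  ],
)

```text
t: 10.92
tcp_pos: [0.5137, -0.0327, 0.3428]
eef_rot: [0.0, 0.712, 0.702, 0.0]
ft_force: [1.5, 0.7, 0.6]
width: 0.0426
```

arm_command(
  commands=[
    [0.5,[40,-3,0],0.4],
    [0.5,[80,-6,0],0.8],
    [0.5,[120,-9,0],1.2],
    [0.5,[160,-12,0],1.6],
    [0.5,[200,-14,0],2.0],
    [0.5,[240,-14,10],2.4],
    [0.5,[270,-12,25],2.8],
    [0.5,[280,-10,30],3.2],
  ],
)

```text
t: 11.58
tcp_pos: [0.5068, 0.249, 0.3109]
eef_rot: [-0.001, 0.73, 0.684, -0.0]
ft_force: [-0.3, -0.9, -0.6]
width: 0.0429
```

```bash
python3 -c "
from h import *
snap('wrist','w4',scale=1.25);go(.4751,.2926,.211,-4)"
```

```text
t 11.63 tcp [0.5071 0.2486 0.3102] yaw -3.7 F [-1.6 -0.4 -0.2] w 0.043 j [0.36 0.02 1.93 0.   1.2  0.43]
SHIFT [ 41.8 -34.5  99.2] TURN 0.3
```

View pics/w4.png

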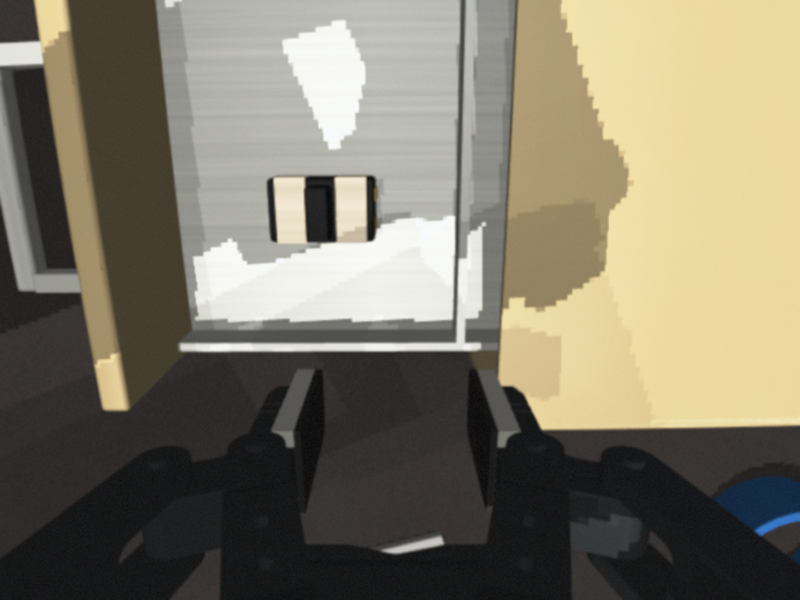

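```bash
python3 -c "
from h import *
q=at('w4',np.array([(269,177),(376,176),(376,242),(270,242)])/1.25,.036); print(q.round(4))
m=q.mean(0);go(m[0],m[1],.211,-4)"
```

```text
[[0.4528 0.3096 0.036 ]
 [0.5015 0.3067 0.036 ]
 [0.4992 0.2764 0.036 ]
 [0.4494 0.2797 0.036 ]]
t 11.63 tcp [0.5071 0.2486 0.3102] yaw -3.7 F [-1.6 -0.4 -0.2] w 0.043 j [0.36 0.02 1.93 0.   1.2  0.43]
SHIFT [ 42.3 -33.9  99.2] TURN 0.3
```

arm_command(
  commands=[
    [0.5,[18,-14,5],0],
    [0.5,[36,-28,15],0.3],
    [0.5,[42,-34,40],0.3],
    [0.5,[42,-34,68],0.3],
    [0.5,[42,-34,88],0.3],
    [0.5,[42,-34,97],0.3],
    [0.5,[42,-34,99],0.3],
    [0.5,[42,-34,99],0.3],
  ],
)

```text
t: 12.3
tcp_pos: [0.4773, 0.2891, 0.2133]
eef_rot: [0.0, 0.733, 0.68, -0.0]
ft_force: [-0.2, -0.3, 0.8]
width: 0.0426
```

arm_command(
  commands=[
    [1,[0,0,0],0],
    [1,[0,0,0],0],
    [1,[0,0,0],0],
    [1,[0,0,0],0],
    [1,[0,0,0],0],
    [1,[0,0,-3],0],
    [1,[0,0,-10],0],
    [1,[0,0,-30],0],
  ],
)

```text
t: 12.97
tcp_pos: [0.4753, 0.2891, 0.2402]
eef_rot: [-0.001, 0.733, 0.681, -0.003]
ft_force: [-0.4, 0.6, -1.3]
width: 0.0082
```

arm_command(
  commands=[
    [1,[0,0,-35],0],
    [1,[-15,2,-65],0],
    [1,[-45,5,-90],0],
    [1,[-83,10,-105],0],
    [1,[-123,16,-110],0],
    [1,[-163,22,-110],0],
    [1,[-203,28,-110],0],
    [1,[-243,34,-110],0],
  ],
)

```text
t: 13.63
tcp_pos: [0.4923, 0.0433, 0.3535]
eef_rot: [0.0, 0.732, 0.681, 0.0]
ft_force: [1.6, 0.5, -1.3]
width: 0.0082
```

arm_command(
  commands=[
    [1,[-40,6,0],0],
    [1,[-80,13,0],0],
    [1,[-120,20,0],0],
    [1,[-160,27,0],0],
    [1,[-200,34,0],0],
    [1,[-240,41,0],0],
    [1,[-280,48,-20],0],
    [1,[-315,54,-30],0],
  ],
)

```text
t: 14.3
tcp_pos: [0.5231, -0.275, 0.3832]
eef_rot: [-0.001, 0.733, 0.68, -0.0]
ft_force: [1.1, 0.6, -0.1]
width: 0.0079
```

```bash
python3 -c "
from h import *
snap('wrist','w5',scale=1.25);
from pump import *
p=world([.5496,-.3056,2.6],[0,.022,0]);print(p);go(p[0],p[1],.225,2.6)"
```

```text
[ 0.54860201 -0.28362265  0.        ]
t 14.35 tcp [ 0.5238 -0.2807  0.3869] yaw -4.4 F [-1.7 -3.8  2.2] w 0.008 j [-0.58  0.01  1.8  -0.    1.32 -0.5 ]
SHIFT [  0.2  24.2 162. ] TURN -7.0
```

View pics/w5.png

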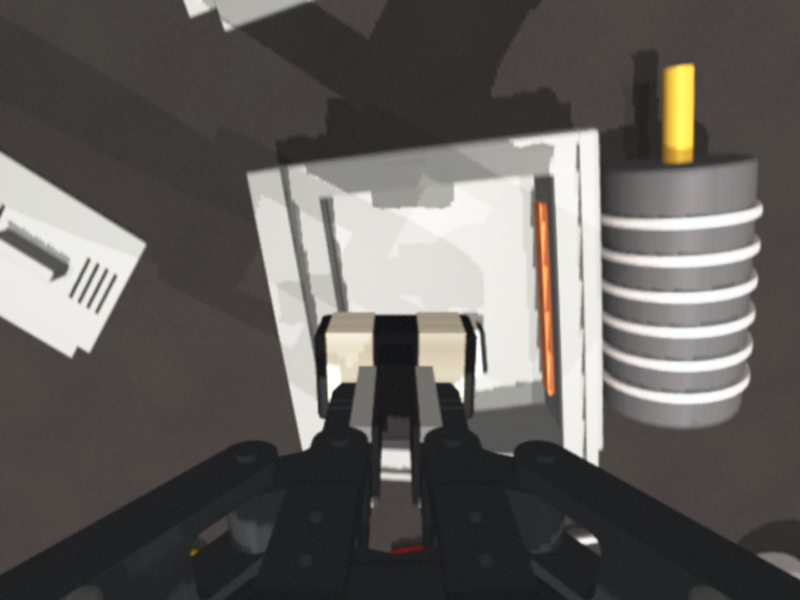

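arm_command(
  commands=[
    [1,[0,8,20],-3],
    [1,[0,16,50],-6],
    [1,[0,24,80],-7],
    [1,[0,24,110],-7],
    [1,[0,24,130],-7],
    [1,[0,24,145],-7],
    [1,[0,24,153],-7],
    [1,[0,24,156],-7],
  ],
)

```text
t: 15.02
tcp_pos: [0.5469, -0.2743, 0.2251]
eef_rot: [-0.002, 0.69, 0.724, -0.0]
ft_force: [-0.9, 0.9, 3.3]
width: 0.0079
```

arm_command(
  commands=[
    [1,[0,0,0.5],0],
    [1,[0,0,1],0],
    [1,[0,0,1.5],0],
    [1,[0,0,2],0],
    [1,[0,0,2.5],0],
    [1,[0,0,3],0],
    [1,[0,0,3.5],0],
    [1,[0,0,3.5],0],
  ],
)

```text
t: 15.68
tcp_pos: [0.5479, -0.2752, 0.225]
eef_rot: [0.001, 0.69, 0.724, 0.0]
ft_force: [-2.6, 0.5, 5.7]
width: 0.0077
```

arm_command(
  commands=[
    [0.5,[0,0,0],0],
    [0.5,[0,0,0],0],
    [0.5,[0,0,0],0],
    [0.5,[0,0,-10],0],
    [0.5,[0,0,-40],0],
    [0.5,[0,0,-80],0],
    [0.5,[-30,0,-110],0],
    [0.5,[-60,0,-130],0],
  ],
)

```text
t: 16.35
tcp_pos: [0.5512, -0.3346, 0.3585]
eef_rot: [0.003, 0.689, 0.725, 0.0]
ft_force: [1.6, -1.1, 0.9]
width: 0.0428
```

arm_command(
  commands=[
    [0.5,[-20,0,-15],0],
    [0.2,[-35,0,-25],0],
    [0,[-40,0,-30],0],
    [0,[-40,0,-30],0],
    [0,[-40,0,-30],0],
    [0,[-40,0,-30],0],
    [0,[-40,0,-30],0],
    [0,[-40,0,-30],0],
  ],
)

```text
t: 17.02
tcp_pos: [0.5524, -0.3738, 0.3823]
eef_rot: [-0.001, 0.689, 0.724, -0.0]
ft_force: [0.3, 0.4, 0.6]
width: 0.0856
```

```bash
python3 -c "
from h import *
snap('wrist','w6',scale=1.25);go(.47,-.027,.35,11)"
```

```text
t 17.07 tcp [ 0.5524 -0.374   0.3826] yaw 2.8 F [ 0.3 -0.7 -0.8] w 0.0855 j [-0.68  0.17  1.63  0.    1.34 -0.73]
SHIFT [350.6 -65.1  33. ] TURN -8.2
```

View pics/w6.png

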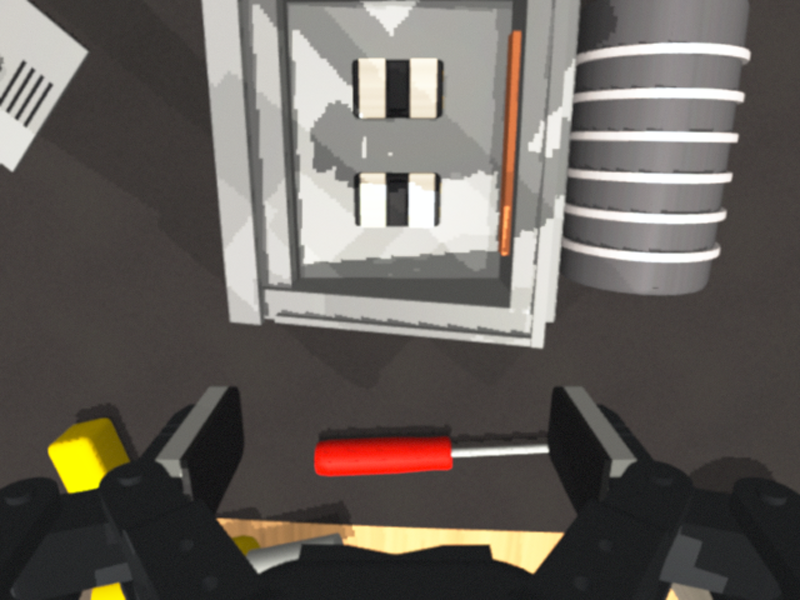

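Both blocks lie flat and well apart in the bay, at (398,88) and (397,199). Next is the cover.

arm_command(
  commands=[
    [0,[33,-10,2],7],
    [0,[66,-20,4],14],
    [0,[99,-30,6],21],
    [0,[132,-40,8],28],
    [0,[165,-50,10],35],
    [0,[198,-60,12],42],
    [0,[231,-70,14],49],
    [0,[264,-80,16],56],
  ],
)

```text
t: 17.73
tcp_pos: [0.4587, -0.1133, 0.3671]
eef_rot: [-0.0, 0.95, 0.313, -0.0]
ft_force: [0.2, 0.4, 0.7]
width: 0.0853
```

```bash
python3 -c "
from h import *
go(.43,-.035,.36,-79)"
```

```text
t 17.73 tcp [ 0.4587 -0.1133  0.3671] yaw -53.6 F [0.2 0.4 0.7] w 0.0853 j [-0.36 -0.26  2.07  0.    1.32  0.58]
SHIFT [ 23.5 -80.    7.1] TURN 25.4
```

arm_command(
  commands=[
    [0,[6,-20,2],6],
    [0,[12,-40,4],12],
    [0,[18,-60,6],18],
    [0,[23,-80,7],25],
    [0,[23,-80,7],25],
    [0,[23,-80,7],25],
    [0,[23,-80,7],25],
    [0,[23,-80,7],25],
  ],
)

```text
t: 18.4
tcp_pos: [0.4305, -0.0377, 0.3606]
eef_rot: [0.0, 0.995, 0.103, 0.0]
ft_force: [-0.1, 0.9, 0.7]
width: 0.0854
```

```bash
python3 -c "
from h import *
snap('wrist','w7',scale=1.25);go(.43,-.035,.36,-79)"
```

```text
t 18.45 tcp [ 0.4305 -0.0378  0.3606] yaw -78.2 F [0.6 0.4 0.8] w 0.0856 j [-0.21 -0.36  2.16 -0.    1.33  1.15]
SHIFT [ 0.1 -2.9  0.6] TURN 0.8
```

View pics/w7.png

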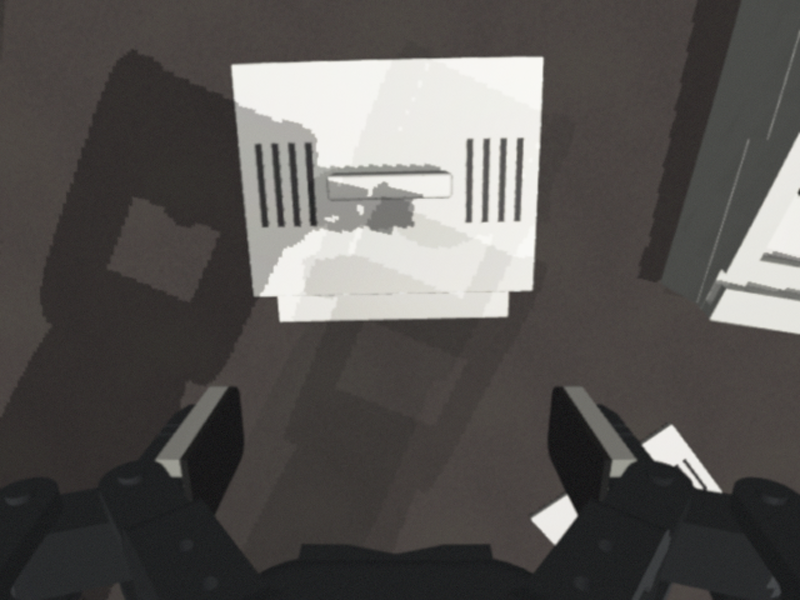

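```bash
python3 -c "
from h import *
q=at('w7',np.array([(232,65),(543,57),(532,291),(252,296)])/1.25,.006)
r=at('w7',np.array([(327,174.5),(452,173),(452,197),(328,199)])/1.25,.034)
for a in(q,r): print(a.mean(0).round(4),[np.linalg.norm(a[i]-a[(i+1)%4]).round(4) for i in range(4)],[np.degrees(np.arctan2(*(v[::-1]))).round(1) for v in ((a[1]-a[0]+a[2]-a[3])[:2],(a[2]-a[1]+a[3]-a[0])[:2])])
m=(r.mean(0)); go(m[0],m[1],.18,-78)
"
```

```text
[ 0.4766 -0.0249  0.006 ] [np.float64(0.1785), np.float64(0.1395), np.float64(0.1802), np.float64(0.1386)] [np.float64(-77.0), np.float64(-167.2)]
[ 0.4774 -0.0251  0.034 ] [np.float64(0.0687), np.float64(0.0131), np.float64(0.069), np.float64(0.0134)] [np.float64(-77.4), np.float64(-167.2)]
t 18.45 tcp [ 0.4305 -0.0378  0.3606] yaw -78.2 F [0.6 0.4 0.8] w 0.0856 j [-0.21 -0.36  2.16 -0.    1.33  1.15]
SHIFT [ 48.5  -2.9 180.6] TURN -0.2
```

arm_command(
  commands=[
    [0,[16,-1,20],-0.5],
    [0,[34,-2,45],-1],
    [0,[48,-3,75],-1],
    [0,[48,-3,105],-1],
    [0,[48,-3,135],-1],
    [0,[48,-3,155],-1],
    [0,[48,-3,168],-1],
    [0,[48,-3,174],-1],
  ],
)

```text
t: 19.12
tcp_pos: [0.4758, -0.025, 0.1837]
eef_rot: [-0.001, 0.994, 0.111, -0.002]
ft_force: [-0.1, -0.2, -0.2]
width: 0.0855
```

arm_command(
  commands=[
    [0,[0,0,4],0],
    [0,[0,0,9],0],
    [0,[0,0,11],0],
    [0,[0,0,11],0],
    [1,[0,0,11],0],
    [1,[0,0,11],0],
    [1,[0,0,11],0],
    [1,[0,0,11],0],
  ],
)

```text
t: 19.78
tcp_pos: [0.4773, -0.0245, 0.1767]
eef_rot: [0.0, 0.994, 0.111, 0.001]
ft_force: [-0.1, 0.2, 5.4]
width: 0.0683
```

```bash
python3 -c "
from h import *
go(.477,-.025,.175,-77.2)"
```

```text
t 19.78 tcp [ 0.4773 -0.0245  0.1767] yaw -77.2 F [-0.1  0.2  5.4] w 0.0683 j [-0.16  0.01  2.19  0.    0.94  1.18]
SHIFT [-0.4  0.4  1.7] TURN -0.0
```

```bash
python3 -c "
from h import *
print(at('w2',np.array([(565,364),(680,361),(798,358)])/1.25,.095).round(4))
print('tape',at('top0',np.array([(347,192),(391,192),(369,214)])/1.25,.03).round(3),'jar/carton',at('top0',np.array([(225,197),(250,195),(266,190),(283,185)])/1.25,.1).round(3))
"
```

```text
[[0.5444 0.2088 0.095 ]
 [0.6082 0.206  0.095 ]
 [0.6762 0.2026 0.095 ]]
tape [[0.736 0.103 0.03 ]
 [0.73  0.013 0.03 ]
 [0.685 0.061 0.03 ]] jar/carton [[0.717 0.339 0.1  ]
 [0.718 0.29  0.1  ]
 [0.726 0.259 0.1  ]
 [0.734 0.225 0.1  ]]
```

arm_command(
  commands=[
    [1,[0,0,-5],0],
    [1,[0,0,-20],0],
    [1,[0,0,-45],0],
    [1,[0,0,-75],-6],
    [1,[10,-10,-105],-12],
    [1,[25,-25,-125],-18],
    [1,[40,-42,-132],-24],
    [1,[55,-58,-132],-30],
  ],
)

```text
t: 20.45
tcp_pos: [0.5181, 0.0451, 0.3104]
eef_rot: [0.001, 0.93, 0.367, 0.002]
ft_force: [0.4, 0.3, -3.0]
width: 0.0687
```

```bash
python3 -c "
from h import *
go(.577,.145,.305,-3)"
```

```text
t 20.45 tcp [0.5181 0.0451 0.3104] yaw -46.9 F [ 0.4  0.3 -3. ] w 0.0687 j [-0.02 -0.09  2.03 -0.    1.2   0.8 ]
SHIFT [111.2 -32.8   5.7] TURN -43.9
```

arm_command(
  commands=[
    [1,[14,-4,1],-6],
    [1,[30,-9,2],-12],
    [1,[46,-14,3],-18],
    [1,[62,-19,3],-24],
    [1,[78,-24,4],-30],
    [1,[95,-29,5],-37],
    [1,[111,-33,5],-44],
    [1,[111,-33,5],-44],
  ],
)

```text
t: 21.12
tcp_pos: [0.5768, 0.1457, 0.3016]
eef_rot: [-0.001, 0.725, 0.689, -0.0]
ft_force: [0.2, -0.8, -0.9]
width: 0.0685
```

```bash
python3 -c "
from h import *
snap('scene','s1',crop=(240,130,560,370),scale=2.5); snap('wrist','w8'); go(.577,.145,.236,-3)"
```

```text
t 21.22 tcp [0.576  0.1441 0.3015] yaw -3.3 F [-0.3 -0.8 -2.2] w 0.0687 j [ 0.15  0.09  1.87 -0.    1.19  0.21]
SHIFT [ 1.   1.1 65.5] TURN -0.3
```

View pics/s1.png

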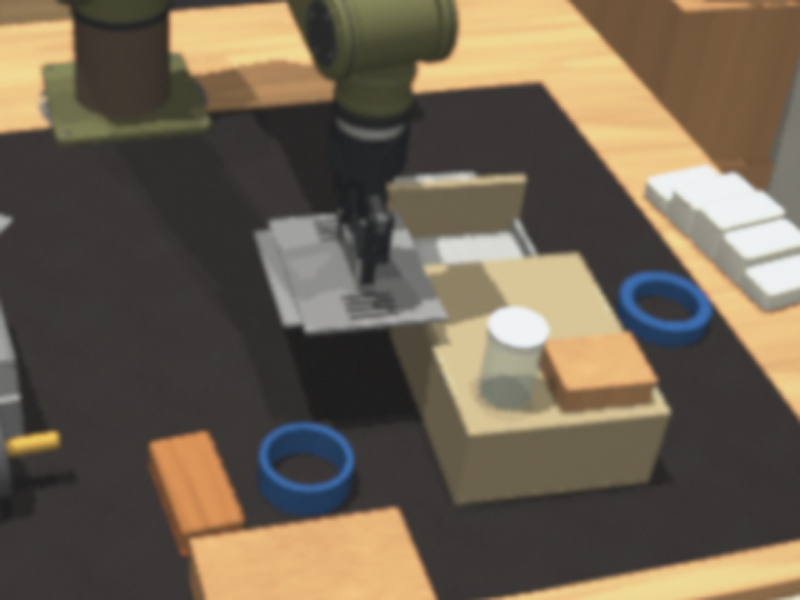

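arm_command(
  commands=[
    [1,[1,1,8],0],
    [1,[1,1,16],0],
    [1,[1,1,24],0],
    [1,[1,1,30],0],
    [1,[1,1,34],0],
    [1,[1,1,38],0],
    [1,[1,1,42],0],
    [1,[1,1,46],0],
  ],
)

```text
t: 21.88
tcp_pos: [0.5783, 0.1434, 0.2588]
eef_rot: [0.002, 0.727, 0.687, -0.0]
ft_force: [-4.1, -10.3, 9.9]
width: 0.0684
```

```bash
python3 -c "
from h import *
go(.577,.145,.236,-3);snap('wrist','w9')"
```

```text
t 21.88 tcp [0.5783 0.1434 0.2588] yaw -3.2 F [ -4.1 -10.3   9.9] w 0.0684 j [ 0.15  0.14  1.89 -0.    1.11  0.21]
SHIFT [ 1.6 -1.4 22.8] TURN -0.2
```

View pics/w9.png

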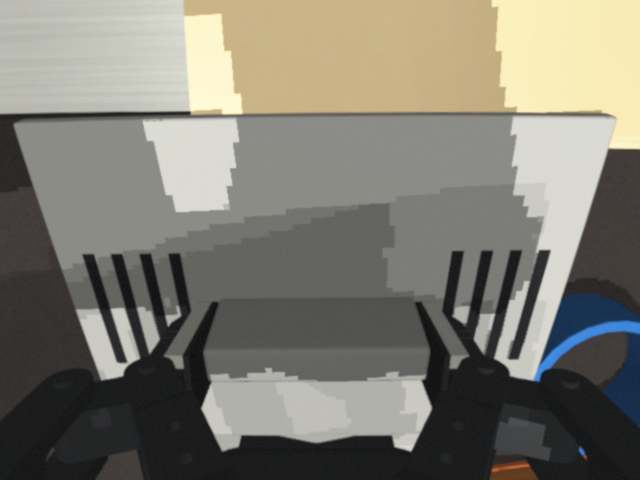

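The top edge is at row 118 and rising against the cabinet, so the cover is turning in the grip as planned. I'll keep lowering.

arm_command(
  commands=[
    [1,[1,0,3],0],
    [1,[1,0,7],0],
    [1,[1,0,11],0],
    [1,[1,0,15],0],
    [1,[1,0,18],0],
    [1,[1,0,21],0],
    [1,[1,0,23],0],
    [1,[1,0,23],0],
  ],
)

```text
t: 22.6
tcp_pos: [0.5787, 0.1442, 0.2353]
eef_rot: [0.002, 0.727, 0.687, 0.0]
ft_force: [-1.4, -8.8, 8.6]
width: 0.0687
```

```bash
python3 -c "
from h import *
go(.577,.145,.236,-3);snap('wrist','w10')"
```

```text
t 22.6 tcp [0.5787 0.1442 0.2353] yaw -3.3 F [-1.4 -8.8  8.6] w 0.0687 j [ 0.15  0.17  1.9  -0.    1.07  0.21]
SHIFT [ 0.7 -1.7 -0.7] TURN -0.3
```

View pics/w10.png

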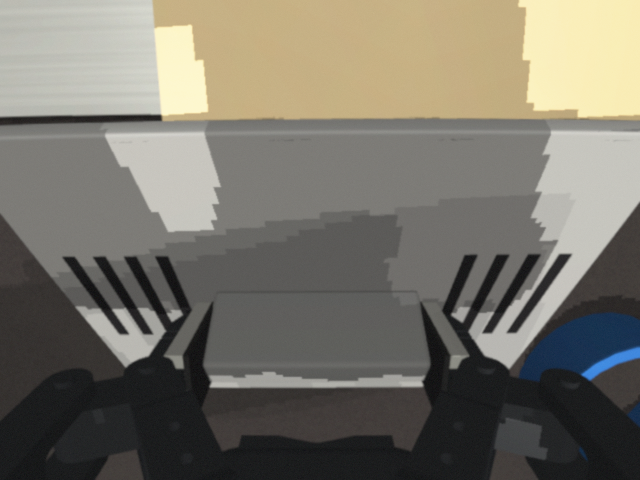

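```bash
cat > tilt.py <<'E'
from h import *
from scipy.optimize import least_squares
def fit(name,obs,p,M):
    P=np.array([o[0] for o in obs])/1000; px=np.array([o[1] for o in obs],float); w=np.array([[o[2],o[3]] for o in obs],float)
    def W(v):  # v: pivot x,y,z offset of cover origin in tool frame (m), tilt
        th=v[3]; C=np.array([[np.cos(th),0,-np.sin(th)],[0,1,0],[np.sin(th),0,np.cos(th)]])  # cover->level, top up
        L=(C@P.T).T; T=np.c_[L[:,0],-L[:,1],-L[:,2]]+v[:3]   # tool: x same, y=-cover y, z down
        return p+T@M.T
    f=lambda v:((proj(name,W(v))-px)*w).ravel()
    r=least_squares(f,[0,0,.175,.5]); print('off mm',(r.x[:3]*1000).round(1),'tilt',np.degrees(r.x[3]).round(2),'res',r.fun.round(1)); return r.x
E
python3 - <<'E'
from tilt import *
p,M,o=tool()
obs=[((7,35,6),(216,291),1,1),((7,-35,6),(416,291),1,1),((7,35,34),(204,367),1,1),((7,-35,34),(430,367),1,1),((70,0,6),(320,138),0,1),((70,0,0),(320,121),0,1)]
v=fit('w10',obs,p,M)
E
```

```text
off mm [ 10.2   0.2 174.8] tilt 30.64 res [ 0.3  0.   0.8  0.  -2.  -0.8  1.1 -0.8 -0.  -0.9 -0.   2.3]
```

arm_command(
  commands=[
    [1,[0,0,1],0],
    [1,[0,0,2],0],
    [1,[0,0,3],0],
    [1,[0,0,3],0],
    [1,[0,0,3],0],
    [1,[0,0,-15],0],
    [1,[-10,0,-45],0],
    [1,[-20,0,-75],0],
  ],
)

```text
t: 23.32
tcp_pos: [0.5755, 0.1255, 0.3072]
eef_rot: [-0.001, 0.727, 0.687, -0.002]
ft_force: [0.3, 0.2, -2.9]
width: 0.0689
```

arm_command(
  commands=[
    [1,[-5,0,-15],0],
    [1,[-10,0,-20],0],
    [1,[-10,0,-20],0],
    [1,[-10,0,-20],0],
    [1,[-10,0,-20],0],
    [1,[-10,0,-20],0],
    [1,[-10,0,-20],0],
    [1,[-10,0,-20],0],
  ],
)

```text
t: 23.98
tcp_pos: [0.5756, 0.1161, 0.3272]
eef_rot: [-0.001, 0.727, 0.687, -0.001]
ft_force: [-0.1, -0.3, -3.0]
width: 0.0685
```

```bash
python3 - <<'E'
from h import *
go(.55,-.3,.33,-87.4); snap('wrist','w11')
for n in('w10','w11'):
    g=cv2.cvtColor(cv2.imread(f'pics/{n}_full.png'),cv2.COLOR_BGR2GRAY)
    for a,b in((240,290),(300,340),(350,400)):
        r=g[:,a:b].mean(1); d=np.abs(r[3:]-r[:-3]); k=[i+1 for i in range(1,len(d)-1) if d[i]>6 and d[i]>=d[i-1] and d[i]>d[i+1] and i<400]; print(n,a,[(i,int(d[i-1])) for i in k])
E
```

```text
t 23.98 tcp [0.5756 0.1161 0.3272] yaw -3.2 F [-0.1 -0.3 -3. ] w 0.0685 j [0.11 0.05 1.87 0.   1.23 0.16]
SHIFT [-416.9   -2.4   -2.6] TURN 84.2
w10 240 [(118, 54), (130, 18), (134, 15), (220, 8), (227, 9), (241, 6), (289, 9), (293, 12), (362, 6), (367, 10), (374, 36), (387, 100)]
w10 300 [(118, 54), (129, 17), (133, 15), (211, 9), (218, 9), (228, 6), (289, 10), (292, 13), (362, 6), (367, 10), (378, 52), (387, 107)]
w10 350 [(118, 55), (129, 18), (133, 15), (210, 7), (214, 19), (289, 12), (292, 14), (361, 6), (367, 10), (377, 34), (386, 92)]
w11 240 [(51, 32), (67, 9), (72, 114), (84, 23), (119, 66), (131, 16), (135, 15), (223, 10), (230, 8), (237, 9), (289, 9), (292, 14), (362, 6), (367, 10), (374, 37), (383, 93)]
w11 300 [(68, 16), (72, 124), (84, 37), (119, 69), (131, 17), (135, 16), (221, 18), (289, 8), (292, 13), (362, 6), (367, 10), (379, 54), (383, 102)]
w11 350 [(62, 27), (66, 10), (72, 121), (85, 37), (119, 63), (130, 16), (134, 15), (218, 18), (288, 9), (291, 12), (362, 6), (367, 10), (377, 32), (383, 91)]
```

```bash
cat > ins.py <<'E'
from tilt import *
from pump import rim,world
PUMP=[.5496,-.3056,2.6]
def obsr(a,b,c,d,e,f): return [((7,35,6),(216,c),1,1),((7,-35,6),(416,c),1,1),((7,35,34),(204,d),1,1),((7,-35,34),(430,d),1,1),((70,0,6),(320,b),0,1),((70,0,0),(320,a),0,1),((-7,0,34),(320,e),0,1)]+([((-88,0,3),(320,f),0,1)] if f else [])
def tcp_for(v,xl,zl,yl=0):
    """TCP so that the lip end is at rim (xl,yl,zl) mm, cover yaw = pump yaw; v from fit"""
    th=v[3]; lx=-.088*np.cos(th)-.0015*np.sin(th); lz=-.088*np.sin(th)+.0015*np.cos(th)
    Lc=rim(xl,yl,zl); T=np.array([Lc[0]-lx-v[0],Lc[1]+v[1],Lc[2]-lz+v[2]]); return world(PUMP,T)
E
python3 - <<'E'
from ins import *
# compare: w10 pose was z .2353 ; use stored w11 with current tool pose
p,M,o=tool()
v=fit('w11',obsr(119.5,132.5,291,367,379,None),p,M)
v=fit('w11',obsr(119.5,132.5,291,367,379,383.5),p,M)
np.save('v.npy',v)
t=tcp_for(v,-70,10); print('above',t.round(4),'contact',tcp_for(v,-73,-5.5).round(4),'final',tcp_for(v,-90,-4).round(4)); go(*t,-87.4)
E
```

```text
off mm [ 1.050e+01 -1.000e-01  1.752e+02] tilt 30.15 res [ 0.3 -1.3  0.8 -1.3 -2.2 -2.8  1.2 -2.7 -0.   1.4 -0.   1.  -0.   5.2]
off mm [ 1.200e+01 -1.000e-01  1.743e+02] tilt 32.36 res [-0.6 -3.   1.7 -3.  -2.6 -2.3  1.7 -2.2 -0.   2.9 -0.   1.1 -0.   4.1
 -0.   1.7]
above [ 0.5426 -0.306   0.2867] contact [ 0.5437 -0.3059  0.2709] final [ 0.5269 -0.3067  0.268 ]
t 24.03 tcp [0.5757 0.1161 0.3276] yaw -3.2 F [-0.7 -0.1 -2. ] w 0.0688 j [0.11 0.05 1.86 0.   1.23 0.16]
SHIFT [-423.3   -9.5   41. ] TURN 84.2
```

arm_command(
  commands=[
    [1,[-20,0,-8],5],
    [1,[-55,-1,-20],12],
    [1,[-92,-2,-30],19],
    [1,[-130,-3,-35],26],
    [1,[-168,-4,-35],33],
    [1,[-206,-5,-35],40],
    [1,[-244,-6,-35],47],
    [1,[-282,-7,-35],54],
  ],
)

```text
t: 24.7
tcp_pos: [0.5526, -0.1669, 0.3635]
eef_rot: [0.0, 0.96, 0.279, 0.0]
ft_force: [0.7, -0.6, -3.1]
width: 0.069
```

```bash
python3 - <<'E'
from ins import *
go(.5426,-.306,.355,-87.4)
E
```

```text
t 24.7 tcp [ 0.5526 -0.1669  0.3635] yaw -57.5 F [ 0.7 -0.6 -3.1] w 0.069 j [-0.39 -0.01  1.86  0.    1.29  0.62]
SHIFT [-83.1 112.    8.5] TURN 29.9
```

arm_command(
  commands=[
    [1,[-20,28,2],7],
    [1,[-40,55,4],14],
    [1,[-60,80,6],21],
    [1,[-74,100,8],27],
    [1,[-83,112,8],30],
    [1,[-83,112,8],30],
    [1,[-83,112,8],30],
    [1,[-83,112,8],30],
  ],
)

```text
t: 25.37
tcp_pos: [0.544, -0.3038, 0.3552]
eef_rot: [-0.0, 1.0, 0.025, -0.0]
ft_force: [-0.2, -0.3, -2.5]
width: 0.0685
```

```bash
python3 - <<'E'
from ins import *
go(.5426,-.306,.29,-87.4); snap('wrist','w12')
for a,b in ((240,290),(300,340),(350,400)):
    g=cv2.cvtColor(cv2.imread('pics/w12_full.png'),cv2.COLOR_BGR2GRAY)
    r=g[:,a:b].mean(1); d=np.abs(r[3:]-r[:-3]); print([(i+1,int(d[i])) for i in range(1,len(d)-1) if d[i]>6 and d[i]>=d[i-1] and d[i]>d[i+1] and i<400])
E
```

```text
t 25.37 tcp [ 0.544  -0.3038  0.3552] yaw -87.1 F [-0.2 -0.3 -2.5] w 0.0685 j [-0.6   0.1   1.76  0.    1.28  0.93]
SHIFT [-1.5  2.1 65.2] TURN 0.3
[(49, 7), (55, 7), (60, 31), (70, 95), (82, 105), (89, 7), (97, 29), (109, 7), (112, 7), (120, 15), (131, 39), (135, 16), (214, 22), (220, 29), (227, 16), (289, 10), (292, 14), (362, 6), (367, 11), (380, 62), (384, 96)]
[(33, 6), (46, 8), (50, 6), (56, 8), (60, 16), (64, 21), (70, 95), (82, 107), (88, 6), (90, 7), (97, 29), (109, 12), (112, 12), (117, 8), (120, 23), (131, 43), (135, 19), (171, 10), (238, 12), (243, 9), (252, 8), (257, 9), (262, 8), (271, 22), (289, 9), (292, 13), (362, 6), (367, 11), (380, 70), (384, 97)]
[(34, 6), (45, 9), (49, 8), (56, 12), (60, 25), (65, 21), (70, 93), (82, 109), (88, 8), (97, 29), (109, 11), (112, 11), (120, 16), (131, 39), (135, 17), (219, 7), (272, 36), (281, 6), (285, 15), (288, 10), (291, 13), (362, 6), (367, 11), (380, 67), (383, 94)]
```

View pics/w12.png

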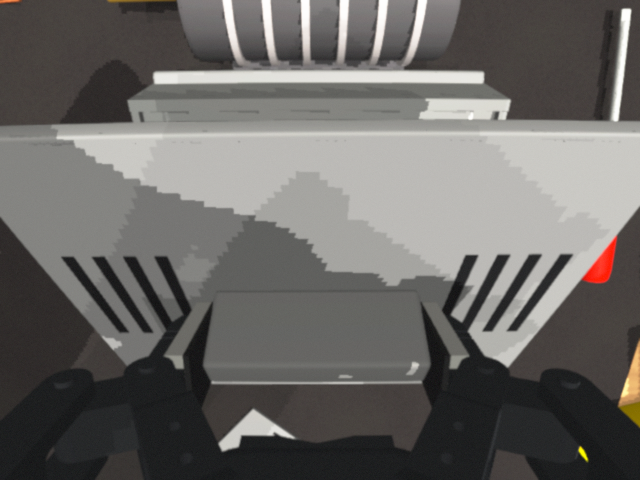

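arm_command(
  commands=[
    [1,[1.5,1,15],0.3],
    [1,[1.5,2,32],0.3],
    [1,[1.5,2,48],0.3],
    [1,[1.5,2,60],0.3],
    [1,[1.5,2,68],0.3],
    [1,[1.5,2,73],0.3],
    [1,[1.5,2,76],0.3],
    [1,[1.5,2,77],0.3],
  ],
)

```text
t: 26.08
tcp_pos: [0.5456, -0.3062, 0.2783]
eef_rot: [0.0, 1.0, 0.022, 0.0]
ft_force: [-0.3, 0.0, -2.4]
width: 0.0685
```

arm_command(
  commands=[
    [1,[0,0,0.5],0],
    [1,[0,0,1],0],
    [1,[0,0,1.5],0],
    [1,[0,0,2],0],
    [1,[0,0,2.5],0],
    [1,[0,0,3],0],
    [1,[0,0,3],0],
    [1,[0,0,3],0],
  ],
)

```text
t: 26.75
tcp_pos: [0.5455, -0.3063, 0.2754]
eef_rot: [-0.0, 1.0, 0.022, -0.0]
ft_force: [0.2, -0.1, -2.4]
width: 0.0689
```

arm_command(
  commands=[
    [1,[0,0,0.5],0],
    [1,[0,0,1],0],
    [1,[0,0,1.5],0],
    [1,[0,0,2],0],
    [1,[0,0,2.5],0],
    [1,[0,0,3],0],
    [1,[0,0,3],0],
    [1,[0,0,3],0],
  ],
)

```text
t: 27.42
tcp_pos: [0.5455, -0.3063, 0.2724]
eef_rot: [-0.0, 1.0, 0.022, -0.0]
ft_force: [-1.4, -0.7, -2.3]
width: 0.0691
```

arm_command(
  commands=[
    [1,[0,0,0.5],0],
    [1,[0,0,1],0],
    [1,[0,0,1.5],0],
    [1,[0,0,1.5],0],
    [1,[0,0,1.5],0],
    [1,[0,0,1.5],0],
    [1,[0,0,1.5],0],
    [1,[0,0,1.5],0],
  ],
)

```text
t: 28.08
tcp_pos: [0.5457, -0.3064, 0.2715]
eef_rot: [0.0, 1.0, 0.022, 0.0]
ft_force: [0.1, 0.7, 2.7]
width: 0.0687
```

arm_command(
  commands=[
    [1,[0,0,0.5],0],
    [1,[0,0,1],0],
    [1,[0,0,1.5],0],
    [1,[0,0,2],0],
    [1,[0,0,2],0],
    [1,[0,0,2],0],
    [1,[0,0,2],0],
    [1,[0,0,2],0],
  ],
)

```text
t: 28.75
tcp_pos: [0.546, -0.3065, 0.2708]
eef_rot: [0.0, 1.0, 0.022, 0.001]
ft_force: [-1.0, 0.9, 7.6]
width: 0.0691
```

arm_command(
  commands=[
    [1,[0,0,-3],0],
    [1,[-3,0,-2.3],0],
    [1,[-6,0,-1.6],0],
    [1,[-9,0,-0.9],0],
    [1,[-11,0,-0.4],0],
    [1,[-13,0,0],0],
    [1,[-14,0,0.3],0],
    [1,[-14,0,0.3],0],
  ],
)

```text
t: 29.42
tcp_pos: [0.531, -0.3068, 0.268]
eef_rot: [-0.0, 1.0, 0.022, -0.001]
ft_force: [-0.1, 0.1, -1.9]
width: 0.0686
```

arm_command(
  commands=[
    [1,[-1,0,0.2],0],
    [1,[-2,0,0.5],0],
    [1,[-3,0,0.7],0],
    [1,[-4,0,1],0],
    [1,[-5,0,1.3],0],
    [1,[-5,0,1.3],0],
    [1,[-5,0,1.3],0],
    [1,[-5,0,1.3],0],
  ],
)

```text
t: 30.08
tcp_pos: [0.5265, -0.3071, 0.2674]
eef_rot: [0.0, 1.0, 0.022, 0.0]
ft_force: [-0.1, -0.2, -2.4]
width: 0.0689
```

arm_command(
  commands=[
    [1,[1,0,0.9],0],
    [1,[2,0,1.8],0],
    [1,[3,0,2.7],0],
    [1,[4,0,3.6],0],
    [1,[4.7,0,4.4],0],
    [1,[5.9,0,5.7],0],
    [1,[7,0,7],0],
    [1,[8.1,0,8.2],0],
  ],
)

```text
t: 30.75
tcp_pos: [0.5349, -0.3069, 0.2608]
eef_rot: [0.0, 1.0, 0.022, -0.0]
ft_force: [-3.3, 1.4, 5.4]
width: 0.0686
```

arm_command(
  commands=[
    [1,[0.8,0,1],0],
    [1,[1.6,0,2],0],
    [1,[2.4,0,3],0],
    [1,[3.2,0,4],0],
    [1,[4,0,5],0],
    [1,[4.6,0,6],0],
    [1,[5.3,0,7],0],
    [1,[6,0,8.2],0],
  ],
)

```text
t: 31.42
tcp_pos: [0.5415, -0.3069, 0.2537]
eef_rot: [0.001, 1.0, 0.022, 0.001]
ft_force: [-2.4, 2.3, 12.3]
width: 0.0684
```

```bash
python3 - <<'E'
from ins import *
go(.542,-.307,.251,-87.4); snap('scene','s2',crop=(130,190,450,380),scale=2.5)
E
```

```text
t 31.42 tcp [ 0.5415 -0.3069  0.2537] yaw -87.5 F [-2.4  2.3 12.3] w 0.0684 j [-0.6   0.2   1.83 -0.    1.11  0.93]
SHIFT [0.5 0.1 2.7] TURN -0.1
```

View pics/s2.png

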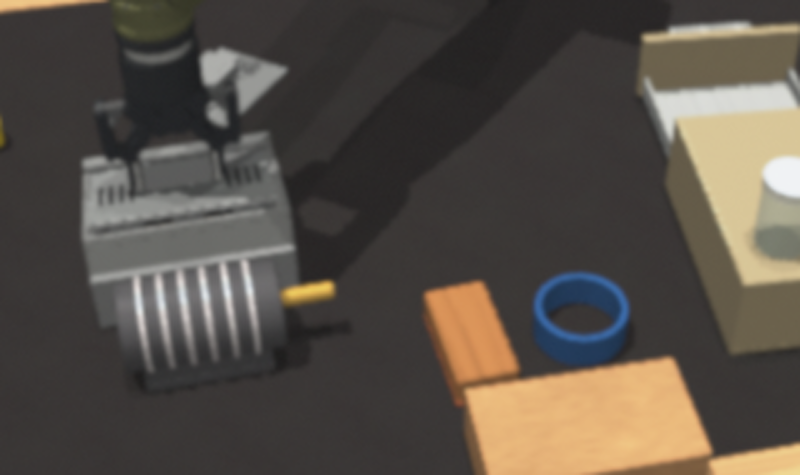

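arm_command(
  commands=[
    [1,[0.4,0,0.7],0],
    [1,[0.8,0,1.4],0],
    [1,[1,0,2],0],
    [1,[1.2,0,2.6],0],
    [1,[1.4,0,3.2],0],
    [1,[1.5,0,3.8],0],
    [1,[1.5,0,4.4],0],
    [1,[1.5,0,4.4],0],
  ],
)

```text
t: 32.13
tcp_pos: [0.5437, -0.3069, 0.2502]
eef_rot: [0.001, 1.0, 0.022, 0.002]
ft_force: [0.2, 2.3, 10.2]
width: 0.0686
```

arm_command(
  commands=[
    [1,[0.2,0,0.5],0],
    [1,[0.4,0,1],0],
    [1,[0.6,0,1.5],0],
    [1,[0.8,0,2],0],
    [1,[1,0,2.5],0],
    [1,[1,0,3],0],
    [1,[1,0,3],0],
    [1,[1,0,3],0],
  ],
)

```text
t: 32.8
tcp_pos: [0.5448, -0.3069, 0.2487]
eef_rot: [0.001, 1.0, 0.022, 0.002]
ft_force: [-3.8, 3.1, 17.0]
width: 0.0689
```

```bash
python3 - <<'E'
from ins import *
go(.542,-.307,.251,-87.4); p,M,o=tool(); snap('wrist','w13')
g=cv2.cvtColor(cv2.imread('pics/w13_full.png'),cv2.COLOR_BGR2GRAY)
for a,b in ((240,290),(300,340),(350,400)):
    r=g[:,a:b].mean(1); d=np.abs(r[3:]-r[:-3]); print([(i+1,int(d[i])) for i in range(1,len(d)-1) if d[i]>6 and d[i]>=d[i-1] and d[i]>d[i+1] and i<400])
# predicted rows if shut exactly
print([(n,proj('w13',[world(PUMP,rim(*n))])[0].round(1)) for n in [(70,0,6),(70,0,0),(7,0,6),(7,0,34),(-7,0,34),(74,0,6),(74,0,0)]])
E
```

```text
t 32.8 tcp [ 0.5448 -0.3069  0.2487] yaw -87.5 F [-3.8  3.1 17. ] w 0.0689 j [-0.6   0.21  1.83  0.    1.1   0.93]
SHIFT [-2.8 -0.1 -2.3] TURN -0.1
[(3, 6), (22, 7), (33, 23), (39, 6), (46, 76), (66, 85), (91, 85), (113, 15), (119, 81), (124, 66), (205, 23), (212, 16), (218, 19), (224, 7), (303, 16), (360, 12), (391, 84)]
[(32, 20), (45, 71), (66, 89), (90, 89), (113, 24), (119, 74), (123, 64), (166, 7), (180, 7), (241, 10), (247, 9), (257, 8), (262, 10), (268, 28), (303, 17), (360, 13), (391, 67)]
[(2, 6), (32, 21), (45, 82), (66, 91), (83, 6), (86, 6), (90, 87), (112, 18), (115, 18), (119, 86), (123, 65), (269, 32), (275, 13), (280, 7), (285, 8), (303, 16), (360, 12), (390, 68)]
[((70, 0, 6), array([310. , 123.4])), ((70, 0, 0), array([310.2, 117.4])), ((7, 0, 6), array([311.5, 301.5])), ((7, 0, 34), array([310.9, 363.2])), ((-7, 0, 34), array([311.3, 393.9])), ((74, 0, 6), array([309.9, 108.7])), ((74, 0, 0), array([310.1, 103.2]))]
```

arm_command(
  commands=[
    [1,[0,0,-2],0],
    [0,[0,0,-2],0],
    [0,[0,0,-2],0],
    [0,[0,0,-2],0],
    [0,[0,0,-2],0],
    [0,[0,0,-10],0],
    [0,[0,0,-30],0],
    [0,[0,0,-60],0],
  ],
)

```text
t: 33.52
tcp_pos: [0.542, -0.3057, 0.3006]
eef_rot: [-0.002, 1.0, 0.022, -0.003]
ft_force: [0.3, 1.0, 0.1]
width: 0.0849
```

arm_command(
  commands=[
    [0.5,[-10,0,-20],0],
    [1,[-25,0,-40],0],
    [1,[-40,0,-50],0],
    [1,[-50,0,-55],0],
    [1,[-50,0,-55],0],
    [1,[-50,0,-55],0],
    [1,[-50,0,-55],0],
    [1,[-50,0,-55],0],
  ],
)

```text
t: 34.18
tcp_pos: [0.4934, -0.3084, 0.3571]
eef_rot: [-0.001, 1.0, 0.022, -0.001]
ft_force: [0.4, 1.3, -0.1]
width: 0.0
```

```bash
python3 - <<'E'
from ins import *
snap('wrist','w14',scale=1.25); go(.542,-.307,.3,-87.4)
for n in [(70,90,6),(70,-90,6),(-78,80,11),(-78,-80,11),(7,35,34),(7,-35,34),(-7,35,34),(-7,-35,34),(74,94,6),(74,-94,6)]: print(n,(proj('w14',[world(PUMP,rim(*n))])[0]*1.25).round(0))
E
```

```text
t 34.23 tcp [ 0.4934 -0.3084  0.3572] yaw -87.5 F [ 0.2 -0.2 -0.7] w -0.0001 j [-0.65  0.01  1.85  0.    1.28  0.88]
SHIFT [48.7  0.8 57.1] TURN -0.1
(70, 90, 6) [168.  13.]
(70, -90, 6) [622.  12.]
(-78, 80, 11) [244. 327.]
(-78, -80, 11) [547. 326.]
(7, 35, 34) [309. 188.]
(7, -35, 34) [481. 187.]
(-7, 35, 34) [311. 219.]
(-7, -35, 34) [479. 219.]
(74, 94, 6) [156.   2.]
(74, -94, 6) [634.   1.]
```

View pics/w14.png

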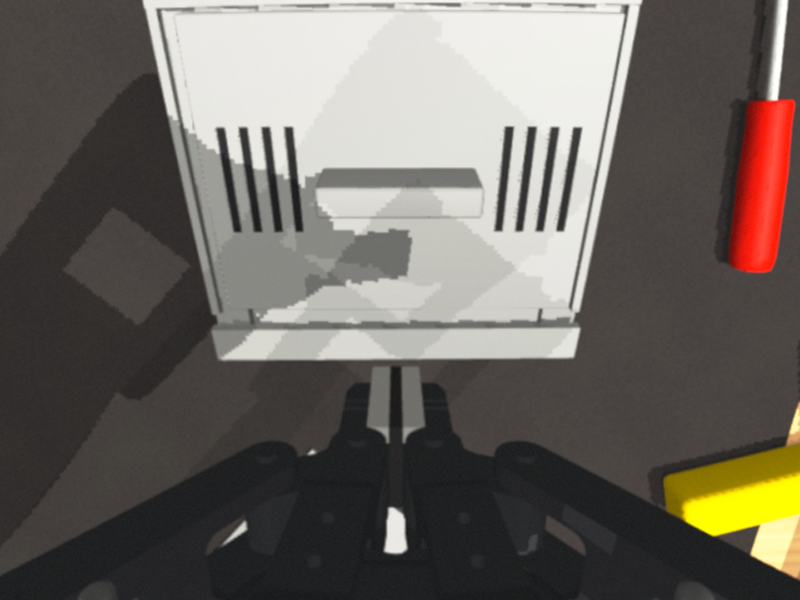

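The cover is shut with its lip under the ledge (row 325), and its top edge lies inside the back stop (row 12). I'll press it lightly to make sure it is seated.

arm_command(
  commands=[
    [1,[30,0,0],0],
    [1,[65,0,10],0],
    [1,[92,0,30],0],
    [1,[94,0,55],0],
    [1,[94,0,75],0],
    [1,[94,0,83],0],
    [1,[94,0,86],0],
    [1,[94,0,88],0],
  ],
)

```text
t: 34.9
tcp_pos: [0.5871, -0.3044, 0.27]
eef_rot: [-0.0, 1.0, 0.022, -0.0]
ft_force: [-0.4, -0.4, 0.4]
width: 0.0001
```

arm_command(
  commands=[
    [1,[0,0,1],0],
    [1,[0,0,2],0],
    [1,[0,0,3],0],
    [1,[0,0,4],0],
    [1,[0,0,5],0],
    [1,[0,0,6],0],
    [1,[0,0,6],0],
    [1,[0,0,6],0],
  ],
)

```text
t: 35.57
tcp_pos: [0.5874, -0.3047, 0.267]
eef_rot: [0.001, 1.0, 0.022, 0.001]
ft_force: [-3.1, 0.7, 7.0]
width: 0.0002
```

arm_command(
  commands=[
    [1,[0,0,1],0],
    [1,[0,0,2],0],
    [1,[0,0,3],0],
    [1,[0,0,4],0],
    [1,[0,0,5],0],
    [1,[0,0,5],0],
    [1,[0,0,5],0],
    [1,[0,0,5],0],
  ],
)

```text
t: 36.23
tcp_pos: [0.5876, -0.3049, 0.2666]
eef_rot: [0.001, 1.0, 0.022, 0.001]
ft_force: [-12.8, 7.2, 27.0]
width: 0.0001
```

arm_command(
  commands=[
    [1,[0,0,-10],0],
    [1,[0,0,-40],0],
    [1,[0,0,-70],0],
    [1,[-8,-20,-90],0],
    [1,[-22,-52,-95],0],
    [1,[-36,-86,-95],0],
    [1,[-50,-120,-95],0],
    [1,[-64,-154,-95],0],
  ],
)

```text
t: 36.9
tcp_pos: [0.5155, -0.1522, 0.355]
eef_rot: [0.0, 1.0, 0.021, 0.0]
ft_force: [-0.2, 1.0, -0.0]
width: 0.0002
```

arm_command(
  commands=[
    [1,[-14,-34,0],1],
    [1,[-28,-68,0],2],
    [1,[-42,-102,0],3],
    [1,[-56,-136,0],4],
    [1,[-70,-170,0],5],
    [1,[-84,-204,0],6],
    [1,[-98,-238,0],6],
    [1,[-112,-272,0],6],
  ],
)

```text
t: 37.57
tcp_pos: [0.3915, 0.1147, 0.3549]
eef_rot: [-0.0, 1.0, -0.031, 0.001]
ft_force: [0.4, 0.5, -0.2]
width: -0.0002
```

```bash
python3 - <<'E'
from ins import *
go(.30,.327,.36,86.5)
E
```

```text
t 37.57 tcp [0.3915 0.1147 0.3549] yaw -93.6 F [ 0.4  0.5 -0.2] w -0.0002 j [ 0.15 -0.42  2.22  0.    1.34  1.79]
SHIFT [-104.5 -206.2   -5.2] TURN -0.1
```

arm_command(
  commands=[
    [1,[-18,-34,0],0],
    [1,[-35,-68,0],0],
    [1,[-52,-102,0],0],
    [1,[-70,-138,0],0],
    [1,[-87,-172,0],0],
    [1,[-104,-206,5],0],
    [1,[-104,-206,30],0],
    [1,[-104,-206,65],0],
  ],
)

```text
t: 38.23
tcp_pos: [0.3014, 0.3284, 0.2929]
eef_rot: [-0.003, 1.0, -0.028, 0.003]
ft_force: [0.8, 1.3, 0.1]
width: 0.0001
```

arm_command(
  commands=[
    [1,[0,0,30],0],
    [1,[0,0,55],0],
    [1,[0,0,68],0],
    [1,[5,0,70],0],
    [1,[15,0,70],0],
    [1,[25,0,70],0],
    [1,[32,0,70],0],
    [1,[38,0,70],0],
  ],
)

```text
t: 38.9
tcp_pos: [0.3412, 0.3236, 0.2214]
eef_rot: [-0.001, 1.0, -0.031, 0.001]
ft_force: [-2.8, 0.4, 1.1]
width: -0.0
```

```bash
python3 - <<'E'
from ins import *
go(.48,.315,.22,86.5)
E
```

```text
t 38.9 tcp [0.3412 0.3236 0.2214] yaw -93.6 F [-2.8  0.4  1.1] w -0.0 j [ 0.64 -0.08  2.19  0.    1.03  2.28]
SHIFT [ 1.391e+02 -1.000e-01  1.600e+00] TURN -0.1
```

Contact is made at about 3 N, so I'm pushing the drawer home.

arm_command(
  commands=[
    [1,[10,0,0],0],
    [1,[26,0,0],0],
    [1,[44,0,0],0],
    [1,[62,0,0],0],
    [1,[80,0,0],0],
    [1,[98,0,0],0],
    [1,[112,0,0],0],
    [1,[122,0,0],0],
  ],
)

```text
t: 39.57
tcp_pos: [0.463, 0.3155, 0.22]
eef_rot: [-0.0, 1.0, -0.031, 0.0]
ft_force: [-3.0, 1.8, 1.4]
width: -0.0003
```

arm_command(
  commands=[
    [1,[3,0,0],0],
    [1,[6,0,0],0],
    [1,[9,0,0],0],
    [1,[11,0,0],0],
    [1,[13,0,0],0],
    [1,[15,0,0],0],
    [1,[16,0,0],0],
    [1,[16,0,0],0],
  ],
)

```text
t: 40.23
tcp_pos: [0.4772, 0.3146, 0.2194]
eef_rot: [0.0, 1.0, -0.031, 0.0]
ft_force: [-0.8, -0.8, -0.7]
width: 0.0002
```

arm_command(
  commands=[
    [1,[1,0,0],0],
    [1,[2,0,0],0],
    [1,[3,0,0],0],
    [1,[4,0,0],0],
    [1,[5,0,0],0],
    [1,[6,0,0],0],
    [1,[6,0,0],0],
    [1,[6,0,0],0],
  ],
)

```text
t: 40.9
tcp_pos: [0.4833, 0.3143, 0.2195]
eef_rot: [-0.0, 1.0, -0.031, 0.0]
ft_force: [-1.1, -0.1, -0.9]
width: -0.0
```

arm_command(
  commands=[
    [1,[1,0,0],0],
    [1,[2,0,0],0],
    [1,[3,0,0],0],
    [1,[4,0,0],0],
    [1,[5,0,0],0],
    [1,[6,0,0],0],
    [1,[7,0,0],0],
    [1,[7,0,0],0],
  ],
)

```text
t: 41.57
tcp_pos: [0.4867, 0.3145, 0.2194]
eef_rot: [0.001, 0.999, -0.031, -0.008]
ft_force: [-24.6, -1.1, 17.0]
width: -0.0001
```

arm_command(
  commands=[
    [1,[-8,0,0],0],
    [1,[-25,0,-10],0],
    [1,[-45,0,-40],0],
    [1,[-55,0,-75],0],
    [1,[-60,-20,-110],0],
    [1,[-60,-50,-135],0],
    [1,[-60,-80,-140],0],
    [1,[-60,-80,-140],0],
  ],
)

```text
t: 42.23
tcp_pos: [0.436, 0.4014, 0.3646]
eef_rot: [-0.004, 1.0, -0.029, 0.004]
ft_force: [-0.5, -0.6, 0.4]
width: 0.0003
```

```bash
python3 - <<'E'
from ins import *
snap('top','top9'); snap('scene','sc9'); go(.4,.3,.3,86.5)
for a,b in (('top0','top9'),('scene0','sc9')):
    d=cv2.absdiff(cv2.imread(f'pics/{a}_full.png'),cv2.imread(f'pics/{b}_full.png')).max(2)
    m=cv2.morphologyEx((d>45).astype(np.uint8),cv2.MORPH_OPEN,np.ones((3,3)))
    n,_,st,_=cv2.connectedComponentsWithStats(m); print(a,[s.tolist() for s in st[1:] if s[4]>25])
# handle bar and cover rib expected pixels vs bright profile
g=cv2.cvtColor(cv2.imread('pics/top9_full.png'),cv2.COLOR_BGR2GRAY); g0=cv2.cvtColor(cv2.imread('pics/top0_full.png'),cv2.COLOR_BGR2GRAY)
print('bar rows now',g[225:256,198].tolist(),'start',g0[225:256,198].tolist())
E
```

```text
t 42.33 tcp [0.4353 0.3983 0.3604] yaw -93.4 F [-0.7 -0.1 -0.7] w 0.0 j [ 0.65  0.02  1.83 -0.    1.28  2.28]
SHIFT [-29.5 100.3  60.3] TURN 0.1
top0 [[412, 181, 69, 51, 823], [57, 208, 109, 115, 4374], [432, 208, 6, 7, 33], [293, 215, 84, 78, 4501], [157, 225, 78, 4, 241], [156, 229, 80, 6, 314], [181, 244, 34, 4, 134], [176, 249, 43, 4, 168], [0, 283, 296, 197, 26851], [339, 410, 8, 7, 38], [352, 412, 8, 6, 37], [327, 420, 20, 13, 206], [368, 422, 11, 11, 56], [349, 426, 10, 9, 67], [377, 441, 16, 30, 296], [240, 447, 9, 5, 33], [196, 448, 42, 17, 306], [298, 467, 13, 13, 106]]
scene0 [[277, 0, 25, 83, 1307], [358, 0, 120, 79, 2710], [436, 0, 31, 17, 264], [468, 4, 12, 11, 109], [482, 10, 42, 55, 1475], [316, 27, 29, 60, 976], [478, 61, 9, 17, 119], [485, 65, 32, 39, 600], [476, 88, 6, 7, 32], [480, 98, 6, 8, 41], [256, 101, 15, 31, 295], [276, 108, 6, 6, 28], [467, 115, 15, 8, 94], [439, 122, 46, 47, 1346], [308, 144, 17, 8, 97], [328, 155, 19, 18, 271], [381, 154, 10, 7, 52], [381, 161, 39, 9, 222], [464, 169, 52, 19, 639], [456, 170, 6, 10, 50], [431, 227, 9, 3, 27], [448, 229, 9, 3, 27], [269, 234, 79, 49, 2343], [215, 250, 15, 5, 47], [186, 255, 12, 4, 36], [172, 257, 13, 4, 39], [171, 275, 6, 8, 39]]
bar rows now [194, 214, 218, 208, 158, 97, 66, 60, 57, 57, 51, 36, 31, 34, 34, 34, 36, 38, 61, 125, 188, 211, 214, 180, 111, 46, 27, 27, 35, 38, 38] start [113, 108, 146, 195, 212, 218, 199, 144, 85, 63, 61, 62, 58, 53, 35, 36, 38, 41, 40, 42, 38, 63, 134, 203, 230, 222, 175, 93, 33, 25, 28]
```

```bash
python3 -c "
from h import *
print(job_done())"
```

```text
the job is handed in; nothing more can be done
None
```

The job is handed in at about 42 s of the 210 s allowed. By my checks both batteries are in the bay, the cover is shut and the drawer is home.

- **Drawer out:** I pulled the handle until it met the stop at 27 N.
- **Batteries:** Only two were in the drawer. I laid them side by side on the bay floor, and the close view showed both flat and apart. The first one pressed down with 42 N at the wrist, under the 120 N limit, because it met the floor about 4 mm sooner than I planned.
- **Cover:** I gripped the rib by its ends and tilted the cover about 31–32° by lowering its top edge onto the cabinet's side edge. I then slid the lip under the ledge and swung the top down. The wrist picture matched the shut pose within about 2 mm. A 27 N press on the top half gave under half a millimetre.
- **Drawer in:** I pushed the handle until it stopped solidly at 25 N. The travel from stop to shut came to about 0.15 m.
- **Bystanders:** Comparing the first and last pictures showed no change at the tapes, sanding block, jar, carton or screwdriver, though the arm or its shadow covered the left roll's area in the top view. I had no picture views left, so the final drawer, bystander and cover state was checked from numbers only. I saw no knock and no loosened grip.

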